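# Weigh the relief tiles and lean them up for scanning

## Task

Weigh the relief tiles that are on the desk one at a time on the spring balance, going up from the smallest to the largest so that the spring is loaded in rising order: hang each by its wire bail on the hook, lower it gently so that the spring never runs to its end stop, let go, and let it hang still for at least a second before lifting it off. Stand every weighed tile on the black scanning rest, foot close behind the lip, leaning back on the rail with its relief facing out towards the lip side, and leave it there. Do not disturb the remote or the book.

Things in the scene. Friction and masses are not known exactly. Their poses are not given: they have to be found in the camera images.
- tile_bronze: bronze relief tile (portrait bust in relief), the smallest: rigid slab 80 x 46 x 14 mm, 0.14 to 0.26 kg (the larger, the heavier), wire bail on the middle of its top edge. Origin: centre of its plain back (red dot). x: along its length, foot edge at -40 mm, bail edge at +40 mm; y: across; z: out of the relief face (at 14 mm). It starts on its back, relief up, bail roughly to the robot's right
- tile_bronze_eye (a point): inside of the peak of the bronze tile's bail, where the hook bears: x = +76 mm, z = 7 mm in the tile's frame. The bail is a rigid pointed arch of 4 mm wire in the slab's mid-plane: inside 20 mm wide at the slab's edge and 36 mm high, narrowing to the peak over its upper half
- tile_bronze_foot (a point): middle of the bronze tile's foot edge (the flat end opposite the bail), at half thickness: x = -40 mm, z = 7 mm in the tile's frame
- tile_green: green relief tile (stem with leaves in relief), the second smallest: rigid slab 95 x 46 x 14 mm, 0.14 to 0.26 kg (the larger, the heavier), wire bail on the middle of its top edge. Origin: centre of its plain back (red dot). x: along its length, foot edge at -47.5 mm, bail edge at +47.5 mm; y: across; z: out of the relief face (at 14 mm). It starts on its back, relief up, bail roughly to the robot's right
- tile_green_eye (a point): inside of the peak of the green tile's bail, where the hook bears: x = +83.5 mm, z = 7 mm in the tile's frame. The bail is a rigid pointed arch of 4 mm wire in the slab's mid-plane: inside 20 mm wide at the slab's edge and 36 mm high, narrowing to the peak over its upper half
- tile_green_foot (a point): middle of the green tile's foot edge (the flat end opposite the bail), at half thickness: x = -47.5 mm, z = 7 mm in the tile's frame
- tile_red: red relief tile (three rosettes in relief), the second largest: rigid slab 110 x 46 x 14 mm, 0.14 to 0.26 kg (the larger, the heavier), wire bail on the middle of its top edge. Origin: centre of its plain back (red dot). x: along its length, foot edge at -55 mm, bail edge at +55 mm; y: across; z: out of the relief face (at 14 mm). It starts on its back, relief up, bail roughly to the robot's right
- tile_red_eye (a point): inside of the peak of the red tile's bail, where the hook bears: x = +91 mm, z = 7 mm in the tile's frame. The bail is a rigid pointed arch of 4 mm wire in the slab's mid-plane: inside 20 mm wide at the slab's edge and 36 mm high, narrowing to the peak over its upper half
- tile_red_foot (a point): middle of the red tile's foot edge (the flat end opposite the bail), at half thickness: x = -55 mm, z = 7 mm in the tile's frame
- tile_white: white relief tile (two nested frames in relief), the largest: rigid slab 125 x 46 x 14 mm, 0.14 to 0.26 kg (the larger, the heavier), wire bail on the middle of its top edge. Origin: centre of its plain back (red dot). x: along its length, foot edge at -62.5 mm, bail edge at +62.5 mm; y: across; z: out of the relief face (at 14 mm). It starts on its back, relief up, bail roughly to the robot's right
- tile_white_eye (a point): inside of the peak of the white tile's bail, where the hook bears: x = +98.5 mm, z = 7 mm in the tile's frame. The bail is a rigid pointed arch of 4 mm wire in the slab's mid-plane: inside 20 mm wide at the slab's edge and 36 mm high, narrowing to the peak over its upper half
- tile_white_foot (a point): middle of the white tile's foot edge (the flat end opposite the bail), at half thickness: x = -62.5 mm, z = 7 mm in the tile's frame
- scale: spring balance on a fixed bench stand: a slim clear tube (29 mm thick, lower end 306 mm above the table), a steel hook hanging below it. Origin: on the table straight below the hook's seat. The hook's mouth opens to this frame's -x, roughly towards the robot; the base plate (14 mm thick, x = 10 to 160, y = -65 to 65 mm) and the column (x = 115 mm) stand behind
- scale_hook (a joint): how far the hook is pulled down, in m: 0 unloaded, end stop at 0.060. The spring yields 12.5 mm per newton beyond the first 0.2 N, so a tile pulls it down 14 to 30 mm; a tile just let go bobs for a second or two
- hook_seat (a point): top of the hook's bottom bar, where a bail bears: 238 mm above the table unloaded; it sinks with the hook. The hook is 6 mm wire bent in the scale's x-z plane. Its free end, 16 mm to -x, rises 16 mm above this point: a bail is passed over that end moving to +x, then lowered. The hook's back is 13 mm to +x; its straight stem rises above the seat to the tube
- rest: black fixed scanning rest: board 110 x 440 x 15 mm, a lip along its front (x = -49 to -41 mm, top 30 mm above the table), a 12 mm aluminium rail along y (x = 3 mm, centre 69 mm above the table) between end posts at y = +-211 mm. Origin: on the table under the board's centre; its front, -x, roughly faces the robot. A tile with its foot at the lip leans 25 degrees back; four fit side by side, 95 mm apart
- remote: black remote control lying on the table, 110 x 40 x 18 mm, a bystander. Origin: centre of its underside
- book: red closed book lying on the table, 200 x 135 x 28 mm, a bystander. Origin: centre of its underside
Mind the look-alikes: they are no part of the job. What is shaped like the tile_red but purple or yellow is not meant. Several things have the shape of the tile_white; the one meant has the colours described above.

How it is judged:
On the way, in this order (a step that is already met when the one before it is completed fails the run):
1. the bronze tile (the smallest) hangs on the hook by its bail, let go, and has come to rest there for a second (distance between tile_bronze_eye and hook_seat below 0.014 m and angle between tile_bronze's own x axis and vertical below 0.25 rad and height (world z) of tile_bronze_eye below 0.229 m and contact force between the fingers and tile_bronze below 0.1 N and linear speed of tile_bronze below 0.012 m/s and angular speed of tile_bronze below 0.3 rad/s), for 1 s.
2. the green tile (the second smallest) hangs on the hook by its bail, let go, and has come to rest there for a second (distance between tile_green_eye and hook_seat below 0.014 m and angle between tile_green's own x axis and vertical below 0.25 rad and height (world z) of tile_green_eye below 0.229 m and contact force between the fingers and tile_green below 0.1 N and linear speed of tile_green below 0.012 m/s and angular speed of tile_green below 0.3 rad/s), for 1 s.
3. the red tile (the second largest) hangs on the hook by its bail, let go, and has come to rest there for a second (distance between tile_red_eye and hook_seat below 0.014 m and angle between tile_red's own x axis and vertical below 0.25 rad and height (world z) of tile_red_eye below 0.229 m and contact force between the fingers and tile_red below 0.1 N and linear speed of tile_red below 0.012 m/s and angular speed of tile_red below 0.3 rad/s), for 1 s.
4. the white tile (the largest) hangs on the hook by its bail, let go, and has come to rest there for a second (distance between tile_white_eye and hook_seat below 0.014 m and angle between tile_white's own x axis and vertical below 0.25 rad and height (world z) of tile_white_eye below 0.229 m and contact force between the fingers and tile_white below 0.1 N and linear speed of tile_white below 0.012 m/s and angular speed of tile_white below 0.3 rad/s), for 1 s.
At the end, for the whole second after the job is handed in: every tile present stands on the rest's board behind the lip (foot within 1 cm of the board's top, between lip and rail), leans back 12 to 35 degrees with the relief out and upwards, is let go and at rest; the scale's hook is empty and back up within 4 mm (x of tile_bronze_foot in the frame of rest between -0.045 and 0 m and y of tile_bronze_foot in the frame of rest between -0.205 and 0.205 m and z of tile_bronze_foot in the frame of rest between 0.012 and 0.028 m and angle between tile_bronze's own x axis and vertical between 0.2 and 0.62 rad and angle between each of tile_bronze, tile_green, tile_red, tile_white's own z axis and vertical below 1.4 rad and linear speed of each of tile_bronze, tile_green, tile_red, tile_white below 0.02 m/s and contact force between the fingers and tile_bronze below 0.1 N and x of tile_green_foot in the frame of rest between -0.045 and 0 m and y of tile_green_foot in the frame of rest between -0.205 and 0.205 m and z of tile_green_foot in the frame of rest between 0.012 and 0.028 m and angle between tile_green's own x axis and vertical between 0.2 and 0.62 rad and contact force between the fingers and tile_green below 0.1 N and x of tile_red_foot in the frame of rest between -0.045 and 0 m and y of tile_red_foot in the frame of rest between -0.205 and 0.205 m and z of tile_red_foot in the frame of rest between 0.012 and 0.028 m and angle between tile_red's own x axis and vertical between 0.2 and 0.62 rad and contact force between the fingers and tile_red below 0.1 N and x of tile_white_foot in the frame of rest between -0.045 and 0 m and y of tile_white_foot in the frame of rest between -0.205 and 0.205 m and z of tile_white_foot in the frame of rest between 0.012 and 0.028 m and angle between tile_white's own x axis and vertical between 0.2 and 0.62 rad and contact force between the fingers and tile_white below 0.1 N and value of joint scale_hook below 0.004 m); the robot touches nothing.
It fails at once if the remote is shifted by more than 2 cm (distance of remote from where it was at the start of the episode above 0.02 m).
It fails at once if the book is shifted by more than 2 cm (distance of book from where it was at the start of the episode above 0.02 m).
It fails at once if the scale's spring is run to its end stop (value of joint scale_hook above 0.057 m).
Of tile_bronze, tile_green, tile_red only 2 to 3 are there at a start; the rules pass over those that are not, and their reading is None.
At some moment in a run one of tile_white may be knocked a few centimetres aside while the robot is not near it.
It also fails if it takes over 210 s, if anything falls off the work surface, if the arm or the gripper's body presses on something with over 40 N, if the wrist force passes 120 N, or if a joint passes its speed limit or range.

## Robot

A 6-joint arm with a two-finger parallel gripper is mounted at the origin on the work surface. World frame = base frame: x ahead of the robot, y to its left, z up, the work surface at z = 0. Lengths are in m, angles in rad, forces in N, time in s.
With the tool pointing down it reaches from about 0.25 to 0.775 m from the base axis. Payload 4 kg.
Tool frame: the origin (TCP) lies on the centre line of the jaws, within the pads' length; the fingertips stand 17 mm ahead of it and the grasp point (between the pads) lies 2 mm behind it; z points along the fingers, y is the line along which they close (so a half turn about z gives the same grasp; the last joint's range is limited). The gripper opens to 94 mm and grips with 3 to 60 N. Pads are 16 mm wide; open, the fingers measure 119 mm over their backs; the gripper's body (75 mm by 177 mm) begins 78 mm behind the grasp point.
Start: joints at [1.086, 0.087, 1.371, -0, 1.684, -0.103], TCP at [0.205, 0.51, 0.223] pointing down, gripper open.
Joint ranges: [-3.1, 3.1], [-0.76, 2.03], [0.27, 2.55], [-1.08, 4.22], [0.17, 2.65], [-2.57, 2.57]. Speed limits (rad/s): [2.79, 2.79, 3.14, 3.14, 3.14, 3.14].

## Interface

Orientations are given as [roll, pitch, yaw] about the fixed x, y, z axes, in that order (R = Rz(yaw) Ry(pitch) Rx(roll)).
In Python, from bench import robot gives the robot as it stands.
- The arm moves only by the tool servo_tool, never from a script. Its argument "plan" is a list of rows, each a list of 7 numbers: the shift along the tool's x, y, z normalised to -1 to 1, where 1 is 0.1 m, then the turn, a rotation vector about the tool's x, y, z normalised to -1 to 1, where 1 is pi/2 rad, then the finger opening in mm, from 0 to 94. In form: [[x, y, z, ax, ay, az, gripper], ...]. A call has 1 to 12 rows; each row is the pose to reach, as a shift and turn from the pose commanded when the call began, along the tool's axes at that moment; what a row does not reach only later rows make up. A row lasts 1/12 s, in which the tool goes at most 41.7 mm and 7.16 degrees, less where a joint would pass 70% of its speed; a pose out of reach is approached as far as the arm can. A call with a number of a shift or a turn outside -1 to 1 is refused whole. A call with a gripper value outside its range is refused whole. The fingers move at their own pace and stop on an object; the grip force is fixed at half the most. Time passes only in rows, so rows that repeat a pose let the fingers close. It gives the time, the measured TCP pose, the force, the opening and the grip force at its end, in the units of the state.
- robot.get_obs(): the state, without advancing time (a new reading comes with each control period).
- robot.snapshot(name): name is "scene" or "top" or "wrist"; returns the picture (400x640x3 uint8, red, green, blue); there is no depth.
- robot.camera_params(name): a dict with "camera_matrix" (3x3 intrinsics, pixels), "distortion" ([k1, k2, p1, p2, k3] as OpenCV has them; the pictures are not rectified), "rvec" (rotation vector, rad) and "tvec" (3), from world to camera coordinates, as OpenCV has them; the wrist camera has in their place "tool_from_camera" (4x4, takes a point from camera to tool coordinates, whose origin is the TCP and whose axes are the flange's). Camera axes: x right, y down, z forward; pixel columns grow to the right and rows downward; lengths in m; the calibration is good to about 2 mm. A picture is of the moment at which its call begins: read the wrist's pose just before it. camera_params takes no time and is no camera call.
- robot.close_job(): hands the job in; it is judged then, once.
Trained networks look in the newest picture that a camera, given by its name, has taken for a name from the list of things; names that differ only in an ending like _2 or _b are one class to them, and where a whole thing is asked for, a point or a joint stands for the part that bears it (a point fixed in the world has none). Each returns a list of dicts, best first, with "conf" (0 to 1); they miss things now and then, are a little off and sometimes report something else, mostly with a low value. They report only what shows in the picture. A call takes as long as a camera call. They do not tell look-alikes from the thing itself.
- robot.find_in(thing, camera): "extent" ([centre column, centre row, width, height] in pixels, round what is visible of it).
The state is a dict: "time": time; "joint_positions": joint angles; "qvel": joint speeds; "joint_torque": joint torques, N m; "tool_pos": TCP position; "ee_rot": TCP orientation; "wrist_force": force on the tool from outside, world axes, zero at the start; "wrist_torque": the same for the moment, N m; "width": finger opening in m; "finger_force": force on a finger pad.
Only numpy, scipy, OpenCV 4.12 (cv2) and the standard library are available. Lean on these libraries where they do the work, as an engineer would, in place of code of your own. Each camera call takes 0.05 s, during which the arm holds its last target. There are 200 camera calls.

## Working session

There is one attempt and no reset: what is moved stays moved. The work goes in short steps, Python scripts to look and compute and a tool call to move; the robot and the scene stay as the last step left them, time stands still between calls to the robot, and variables do not carry over. Pictures are saved under pics/ and viewed, at most 14 in all, crops included, and the job is handed in when it is done.

Besides the shell and the picture viewer there is one more tool, called as name([rows], argument=value, ...), one row to a line, values as JSON. servo_tool: Moves the arm, as the interface text tells. Scaled input: -1 to 1 covers 0.1 m each way for a shift and pi/2 rad each way for a turn. Its arguments: {"type":"object","properties":{"plan":{"type":"array","items":{"type":"array","items":{"type":"number"}}}},"required":["plan"]}

```bash
ls; mkdir -p pics; cat > h.py <<'E'
import numpy as np, cv2
from scipy.spatial.transform import Rotation as R
from bench import robot
def snap(cam,name):
    im=robot.snapshot(cam); cv2.imwrite(f'pics/{name}.png',im[:,:,::-1]); return im
def cam(c):
    p=robot.camera_params(c); K=np.array(p['camera_matrix']);D=np.array(p['distortion'])
    if 'rvec' in p:
        Rm=cv2.Rodrigues(np.array(p['rvec'],float))[0]; t=np.array(p['tvec'],float).ravel()
    else:
        o=robot.get_obs(); T=np.eye(4);T[:3,:3]=R.from_euler('xyz',o['ee_rot']).as_matrix();T[:3,3]=o['tool_pos']
        W=np.linalg.inv(T@np.array(p['tool_from_camera'])); Rm=W[:3,:3];t=W[:3,3]
    return K,D,Rm,t
def px2w(c,uv,z):
    K,D,Rm,t=cam(c); n=cv2.undistortPoints(np.array(uv,float).reshape(-1,1,2),K,D).reshape(-1,2)
    d=np.c_[n,np.ones(len(n))]@Rm; o=-Rm.T@t
    return o+d*((z-o[2])/d[:,2])[:,None]
def w2px(c,P):
    K,D,Rm,t=cam(c); return cv2.projectPoints(np.array(P,float).reshape(-1,1,3),cv2.Rodrigues(Rm)[0],t,K,D)[0].reshape(-1,2)
E
python3 - <<'E'
from h import *
print(robot.get_obs())
for c in('top','scene'):
    snap(c,c+'0')
    for n in ['tile_bronze','tile_green','tile_red','tile_white','scale','scale_hook','rest','remote','book']:
        print(c,n,[(np.round(d['extent']).astype(int).tolist(),round(d['conf'],2)) for d in robot.find_in(n,c)])
    K,D,Rm,t=cam(c); print(-Rm.T@t,Rm[2])
E
```

```text
pics
{'time': 0.0, 'joint_positions': array([ 1.08591106e+00,  8.79657071e-02,  1.37226408e+00, -3.90192504e-05,
        1.68359283e+00, -1.03097539e-01]), 'qvel': array([-0.00034006,  0.00057139,  0.00065616,  0.00029507,  0.00035353,
       -0.00129265]), 'joint_torque': array([-4.86513163e-04, -3.40193224e+01, -3.02423286e+01,  7.16740661e-02,
        3.29971220e-02, -1.80380493e-04]), 'tool_pos': array([0.20469172, 0.50993382, 0.22129331]), 'ee_rot': array([-3.13937054e+00, -1.90921163e-04,  2.75980037e+00]), 'wrist_force': array([0.40447975, 0.56167947, 0.24536445]), 'wrist_torque': array([-0.0314934 ,  0.01012089,  0.04457529]), 'finger_force': 0.0, 'width': 0.09387266523488937}
top tile_bronze [([385, 201, 37, 17], 0.7)]
top tile_green []
top tile_red [([280, 206, 42, 18], 0.9), ([408, 281, 45, 26], 0.87), ([340, 248, 50, 23], 0.68)]
top tile_white [([330, 182, 44, 23], 0.89), ([426, 110, 39, 17], 0.77), ([383, 201, 31, 16], 0.57)]
top scale [([127, 158, 117, 77], 0.61)]
top scale_hook [([186, 225, 29, 36], 0.71)]
top rest [([303, 131, 147, 41], 0.64)]
top remote [([185, 225, 27, 37], 0.78)]
top book [([463, 208, 62, 77], 0.95)]
[ 0.37532892 -0.09611504  1.41818248] [ 0.07694314 -0.01265076 -0.99695522]
scene tile_bronze [([261, 235, 26, 13], 0.88)]
scene tile_green []
scene tile_red [([348, 230, 39, 17], 0.91), ([296, 206, 35, 17], 0.91), ([244, 186, 31, 13], 0.74)]
scene tile_white [([305, 246, 54, 18], 0.79), ([208, 306, 61, 19], 0.63)]
scene scale [([490, 202, 92, 157], 0.68)]
scene scale_hook []
scene rest [([334, 285, 154, 27], 0.61)]
scene remote [([432, 218, 31, 23], 0.73)]
scene book [([334, 285, 156, 29], 0.74), ([189, 227, 46, 54], 0.72)]
[ 1.4120384  -0.14369209  1.02460857] [-0.74394918  0.01524749 -0.66806222]
```

View pics/top0.png

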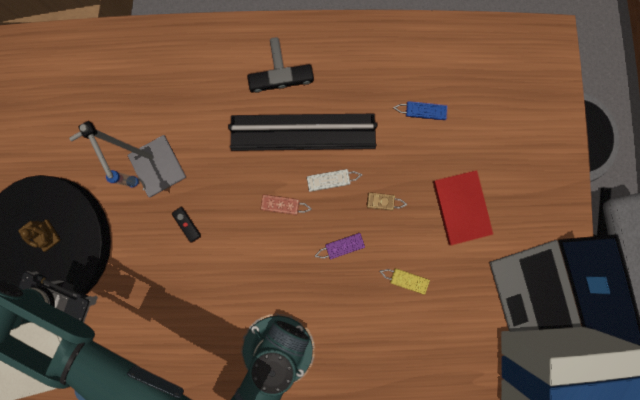

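View pics/scene0.png

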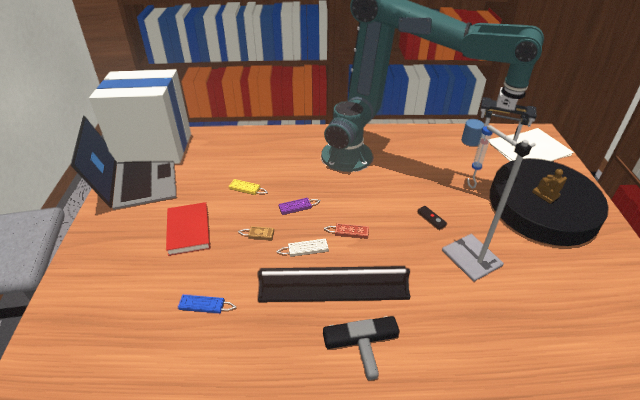

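Top view: bronze (382,201), red (282,205) and white (330,180), with no green tile. The rest is at (303,131), and the scale plate is at (157,165) with its tube at about (112,177)–(132,182). I'll zoom in to get corners.

```bash
python3 - <<'E'
from h import *
a=cv2.imread('pics/top0.png'); b=cv2.imread('pics/scene0.png')
c1=cv2.resize(a[110:240,65:215],None,fx=5.2,fy=5.2,interpolation=3)[:, :400*2]
c1=cv2.resize(a[115:225,70:220],(400,293),interpolation=3)
c2=cv2.resize(b[110:280,435:545],(388,600),interpolation=3)
c3=cv2.resize(a[105:220,225:415],(400,242),interpolation=3)
o=np.zeros((600,800,3),np.uint8); o[:293,:400]=c1;o[300:542,:400]=c3;o[:,400:788]=c2
cv2.imwrite('pics/z.png',o)
# tiles: saturated segmentation against local wood
hsv=cv2.cvtColor(a,cv2.COLOR_BGR2HSV)
for n,(x,y,w,h) in dict(bronze=(366,188,46,26),red=(258,192,56,26),white=(302,166,62,30)).items():
    cr=a[y:y+h,x:x+w].astype(float); bg=np.median(np.r_[cr[0],cr[-1],cr[:,0],cr[:,-1]],0)
    d=np.abs(cr-bg).sum(2); m=(d>60).astype(np.uint8); m=cv2.morphologyEx(m,cv2.MORPH_OPEN,np.ones((5,5)))
    cnt=max(cv2.findContours(m,0,1)[0],key=cv2.contourArea); r=cv2.minAreaRect(cnt); bx=cv2.boxPoints(r)+[x,y]
    W=px2w('top',bx,.014); c=W.mean(0); e=[W[(i+1)%4]-W[i] for i in range(2)]; L=max(e,key=np.linalg.norm)
    print(n,c[:2].round(3),[np.linalg.norm(q).round(3) for q in e],np.degrees(np.arctan2(L[1],L[0])).round(1))
E
```

```text
bronze [ 0.443 -0.298] [np.float64(0.015), np.float64(0.033)] 178.5Traceback (most recent call last):
  File "<stdin>", line 14, in <module>
ValueError: max() iterable argument is empty
```

View pics/z.png

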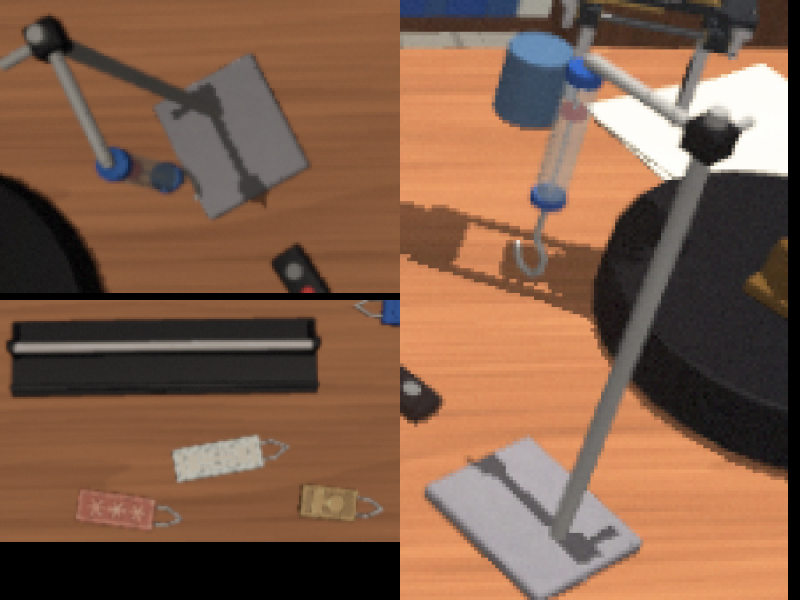

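Zoom: plate corners are at about (129,155), (164,136), (186,176) and (150,196) px. The rest's front edge runs (231,150)–(376,147), and the tiles are clear with their bails to the right.

```bash
python3 - <<'E'
from h import *
P=px2w('top',[(129.2,155.1),(163.7,135.6),(185.5,176.1),(149.5,196.4)],.014)
print('plate',P[:,:2].round(3).tolist())
c=P.mean(0); x=(P[0]+P[1]-P[2]-P[3])[:2]; y=(P[0]+P[3]-P[1]-P[2])[:2]
print('x ang',np.degrees(np.arctan2(x[1],x[0])),'y ang-90',np.degrees(np.arctan2(y[1],y[0]))-90,np.linalg.norm(x)/2,np.linalg.norm(y)/2)
th=np.arctan2(x[1],x[0]); u=np.array([np.cos(th),np.sin(th)])
print('origin',c[:2]-.085*u, 'hook seat px', w2px('scene',[*(c[:2]-.085*u),.238]),w2px('top',[*(c[:2]-.085*u),.238]))
f=lambda q:[(225+a/2.105,105+(b-300)/2.105) for a,b in q]
for n,q,t,L in [('bronze',[(302,485),(356,487),(356,521),(300,518)],(382,509),.04),('red',[(81,490),(154,500),(152,529),(77,523)],(180,518),.055),('white',[(173,450),(260,436),(264,465),(178,482)],(288,447),.0625)]:
    W=px2w('top',f(q),.014)[:,:2]; c=W.mean(0); x=W[1]+W[2]-W[0]-W[3]; e=px2w('top',f([t]),.007)[0,:2]
    print(n,c.round(3),np.linalg.norm(x)/2,np.degrees(np.arctan2(x[1],x[0])).round(1),'eye',e.round(3),np.linalg.norm(e-c))
print('lip front',px2w('top',f([(12,395),(318,389)]),.03)[:,:2].round(3),'rail',px2w('top',f([(12,347),(316,343)]),.075)[:,:2].round(3),'back',px2w('top',f([(12,322),(316,319)]),.015)[:,:2].round(3))
p=robot.camera_params('wrist'); print(np.round(p['tool_from_camera'],3),p['camera_matrix'])
o=robot.get_obs(); print(R.from_euler('xyz',o['ee_rot']).as_matrix().round(3))
E
```

```text
plate [[0.593, 0.447], [0.65, 0.34], [0.525, 0.271], [0.466, 0.381]]
x ang 27.997674549442394 y ang-90 28.308788199909117 0.1427344845186381 0.12343536370364454
origin [0.48353948 0.31962688] hook seat px [[469.86427813 185.25468245]] [[144.03751372 183.84655033]]
bronze [ 0.44  -0.315] 0.0786576486588743 -93.6 eye [ 0.43  -0.392] 0.07850906807390862
red [ 0.434 -0.013] 0.1052427697359861 -97.1 eye [ 0.422 -0.103] 0.09106321703722119
white [ 0.506 -0.16 ] 0.12490576629032746 -80.7 eye [ 0.521 -0.26 ] 0.10080845692516392
lip front [[ 0.599  0.131]
 [ 0.601 -0.302]] rail [[ 0.658  0.124]
 [ 0.658 -0.294]] back [[ 0.708  0.134]
 [ 0.705 -0.304]]
[[-0.001 -0.966 -0.258  0.075]
 [ 1.    -0.    -0.001  0.   ]
 [ 0.001 -0.258  0.966 -0.162]
 [ 0.     0.     0.     1.   ]] [[293.76995022   0.         317.31881573]
 [  0.         293.76995022 202.40963804]
 [  0.           0.           1.        ]]
[[-0.928  0.373  0.   ]
 [ 0.373  0.928  0.   ]
 [-0.     0.    -1.   ]]
```

```bash
cat >> h.py <<'E'
import json,sys
def Rtool(h,tilt):
    "h: heading (deg) of tool x when down; tilt(deg): tool z leans toward +h"
    a,t=np.radians(h),np.radians(tilt); H=np.array([np.cos(a),np.sin(a),0]);U=np.array([0,0,1.])
    z=np.sin(t)*H-np.cos(t)*U; x=np.cos(t)*H+np.sin(t)*U
    return np.c_[x,np.cross(z,x),z]
def cur():
    o=robot.get_obs(); return np.array(o['tool_pos']),R.from_euler('xyz',o['ee_rot']).as_matrix()
def plan(targets,start=None):
    "targets: (p,R,grip,slow rows or 0). prints suggested calls: [shift,turn] and the number of rows"
    p,Rm=start or cur()
    for tp,tR,g,slow in targets:
        tp=np.array(tp,float)
        while 1:
            d=Rm.T@(tp-p); r=R.from_matrix(Rm.T@tR).as_rotvec()
            f=max(1,np.abs(d).max()/.1,np.abs(r).max()/(np.pi/2))
            q=Rm@(0*d)+0
            if f>1:
                n=int(np.ceil(f)); d=d/n; r=r/n
            s=np.r_[d/.1,r/(np.pi/2)].round(3)
            rows=slow or int(np.ceil(max(np.linalg.norm(d)/.0417,np.degrees(np.linalg.norm(r))/7.16))+1)
            print(s.tolist(),'g',g,'rows',rows)
            p=p+Rm@(s[:3]*.1); Rm=Rm@R.from_rotvec(s[3:]*np.pi/2).as_matrix()
            if f<=1: break
    return p,Rm
def tileR(psi,lean=None):
    "tile frame; flat with bail heading psi, or standing (lean deg back) with its back facing heading psi"
    a=np.radians(psi);H=np.array([np.cos(a),np.sin(a),0]);U=np.array([0,0,1.])
    if lean is None: x,z=H,U
    else:
        l=np.radians(lean); x=np.sin(l)*H+np.cos(l)*U; z=-np.cos(l)*H+np.sin(l)*U
    return np.c_[x,np.cross(z,x),z]
TT=Rtool(180,45) # tool in tile frame with bail along +x, tile flat
E
python3 - <<'E'
from h import *
# pregrasp bronze: grasp point at tile x=-12mm, z 10mm; TCP 2mm ahead
Rt=tileR(-93.6); T=Rt@TT; p=np.array([.44,-.315,0])+Rt@[-.012,0,.02]-T[:,2]*.08
print(T.round(2),p)
plan([(p,T,94,0)])
E
```

```text
[[ 0.04  1.    0.04]
 [ 0.71 -0.06  0.71]
 [ 0.71  0.   -0.71]] [ 0.43720152 -0.3594806   0.07656854]
[-0.675, -0.901, 0.182, -0.039, 0.054, 0.094] g 94 rows 4
[-0.946, -0.932, 0.078, -0.046, 0.063, 0.11] g 94 rows 5
[-0.91, -0.629, -0.07, -0.038, 0.052, 0.092] g 94 rows 4
[-0.98, -0.484, -0.181, -0.038, 0.052, 0.092] g 94 rows 4
[-0.816, -0.26, -0.23, -0.03, 0.042, 0.073] g 94 rows 4
[-0.823, -0.154, -0.293, -0.03, 0.042, 0.073] g 94 rows 4
[-0.813, -0.045, -0.352, -0.03, 0.042, 0.073] g 94 rows 4
[-0.786, 0.065, -0.405, -0.03, 0.042, 0.073] g 94 rows 4
[-0.745, 0.172, -0.45, -0.031, 0.042, 0.074] g 94 rows 4
```

servo_tool([
  [-0.675,-0.901,0.182,-0.039,0.054,0.094,94],
  [-0.675,-0.901,0.182,-0.039,0.054,0.094,94],
  [-0.675,-0.901,0.182,-0.039,0.054,0.094,94],
  [-0.675,-0.901,0.182,-0.039,0.054,0.094,94],
])

```text
time: 1.33
tool_pos: [0.2346, 0.3971, 0.2028]
ee_rot: [3.091, -0.088, 2.61]
wrist_force: [0.3, -0.1, 0.1]
width: 0.0941
finger_force: 0.0
```

servo_tool([
  [-0.946,-0.932,0.078,-0.046,0.063,0.11,94],
  [-0.946,-0.932,0.078,-0.046,0.063,0.11,94],
  [-0.946,-0.932,0.078,-0.046,0.063,0.11,94],
  [-0.946,-0.932,0.078,-0.046,0.063,0.11,94],
  [-0.946,-0.932,0.078,-0.046,0.063,0.11,94],
])

```text
time: 1.75
tool_pos: [0.2687, 0.2735, 0.183]
ee_rot: [3.038, -0.201, 2.444]
wrist_force: [-0.3, -0.6, -0.4]
width: 0.0941
finger_force: 0.0
```

servo_tool([
  [-0.91,-0.629,-0.07,-0.038,0.052,0.092,94],
  [-0.91,-0.629,-0.07,-0.038,0.052,0.092,94],
  [-0.91,-0.629,-0.07,-0.038,0.052,0.092,94],
  [-0.91,-0.629,-0.07,-0.038,0.052,0.092,94],
])

```text
time: 2.08
tool_pos: [0.2977, 0.1666, 0.1647]
ee_rot: [3.014, -0.298, 2.304]
wrist_force: [0.2, -0.3, 0.1]
width: 0.0939
finger_force: 0.0
```

servo_tool([
  [-0.98,-0.484,-0.181,-0.038,0.052,0.092,94],
  [-0.98,-0.484,-0.181,-0.038,0.052,0.092,94],
  [-0.98,-0.484,-0.181,-0.038,0.052,0.092,94],
  [-0.98,-0.484,-0.181,-0.038,0.052,0.092,94],
])

```text
time: 2.42
tool_pos: [0.3264, 0.0612, 0.1471]
ee_rot: [3.003, -0.399, 2.165]
wrist_force: [0.6, 0.1, -0.3]
width: 0.094
finger_force: 0.0
```

servo_tool([
  [-0.816,-0.26,-0.23,-0.03,0.042,0.073,94],
  [-0.816,-0.26,-0.23,-0.03,0.042,0.073,94],
  [-0.816,-0.26,-0.23,-0.03,0.042,0.073,94],
  [-0.816,-0.26,-0.23,-0.03,0.042,0.073,94],
])

```text
time: 2.75
tool_pos: [0.3486, -0.021, 0.1334]
ee_rot: [3.004, -0.483, 2.054]
wrist_force: [-0.7, 0.8, 1.0]
width: 0.094
finger_force: 0.0
```

```bash
python3 - <<'E'
from h import *
print(cur(),robot.get_obs()['joint_positions'],robot.get_obs()['time'])
Rt=tileR(-93.6); T=Rt@TT; p=np.array([.44,-.315,0])+Rt@[-.012,0,.02]-T[:,2]*.08
plan([(p,T,94,0)])
E
```

```text
(array([ 0.34857661, -0.02100992,  0.13341368]), array([[-0.41116746,  0.90693335, -0.09172361],
       [ 0.78453276,  0.40331171,  0.47100743],
       [ 0.46416556,  0.12170275, -0.87734758]])) [-0.57474763 -0.14598575  1.85935791  0.3607361   1.77725224 -1.01167833] 2.75
[-0.821, -0.158, -0.294, -0.03, 0.042, 0.073] g 94 rows 4
[-0.811, -0.048, -0.353, -0.03, 0.042, 0.073] g 94 rows 4
[-0.786, 0.061, -0.406, -0.03, 0.042, 0.073] g 94 rows 4
[-0.744, 0.169, -0.45, -0.031, 0.042, 0.073] g 94 rows 4
```

servo_tool([
  [-0.821,-0.158,-0.294,-0.03,0.042,0.073,94],
  [-0.821,-0.158,-0.294,-0.03,0.042,0.073,94],
  [-0.821,-0.158,-0.294,-0.03,0.042,0.073,94],
  [-0.821,-0.158,-0.294,-0.03,0.042,0.073,94],
])

```text
time: 3.08
tool_pos: [0.3703, -0.1054, 0.1193]
ee_rot: [3.017, -0.563, 1.933]
wrist_force: [0.6, 0.8, -0.1]
width: 0.094
finger_force: 0.0
```

servo_tool([
  [-0.811,-0.048,-0.353,-0.03,0.042,0.073,94],
  [-0.811,-0.048,-0.353,-0.03,0.042,0.073,94],
  [-0.811,-0.048,-0.353,-0.03,0.042,0.073,94],
  [-0.811,-0.048,-0.353,-0.03,0.042,0.073,94],
])

```text
time: 3.42
tool_pos: [0.3922, -0.1897, 0.1053]
ee_rot: [3.043, -0.642, 1.805]
wrist_force: [-0.5, 1.3, 0.6]
width: 0.0942
finger_force: 0.0
```

servo_tool([
  [-0.786,0.061,-0.406,-0.03,0.042,0.073,94],
  [-0.786,0.061,-0.406,-0.03,0.042,0.073,94],
  [-0.786,0.061,-0.406,-0.03,0.042,0.073,94],
  [-0.786,0.061,-0.406,-0.03,0.042,0.073,94],
])

```text
time: 3.75
tool_pos: [0.4143, -0.2741, 0.0913]
ee_rot: [3.083, -0.716, 1.665]
wrist_force: [-0.2, 0.4, 1.0]
width: 0.0937
finger_force: 0.0
```

servo_tool([
  [-0.744,0.169,-0.45,-0.031,0.042,0.073,94],
  [-0.744,0.169,-0.45,-0.031,0.042,0.073,94],
  [-0.744,0.169,-0.45,-0.031,0.042,0.073,94],
  [-0.744,0.169,-0.45,-0.031,0.042,0.073,94],
  [-0.744,0.169,-0.45,-0.031,0.042,0.073,94],
])

```text
time: 4.17
tool_pos: [0.4364, -0.3574, 0.0789]
ee_rot: [3.138, -0.785, 1.514]
wrist_force: [-0.4, 0.8, 0.2]
width: 0.0939
finger_force: 0.0
```

```bash
python3 - <<'E'
from h import *
o=robot.get_obs();print(cur(),o['joint_positions'])
im=snap('wrist','w1')
print(robot.find_in('tile_bronze','wrist'))
t=np.array([.44,-.315,0]);Rt=tileR(-93.6)
for q in [(-.04,-.023,.014),(-.04,.023,.014),(.04,.023,.014),(.04,-.023,.014),(.076,0,.007)]: print(w2px('wrist',t+Rt@q).round(0))
E
```

```text
(array([ 0.43639733, -0.3573951 ,  0.07891962]), array([[ 0.04032317,  0.99823063,  0.04369959],
       [ 0.70638912, -0.05941142,  0.70532594],
       [ 0.70667422,  0.00242794, -0.70753492]])) [-1.03016244  0.61319627  1.17218737  0.4565952   2.0022848  -0.91869165]
[{'extent': [313.9, 250.5, 61.1, 110.6], 'conf': 0.6}]
[[294. 193.]]
[[343. 193.]]
[[347. 279.]]
[[290. 278.]]
[[318. 328.]]
```

View pics/w1.png

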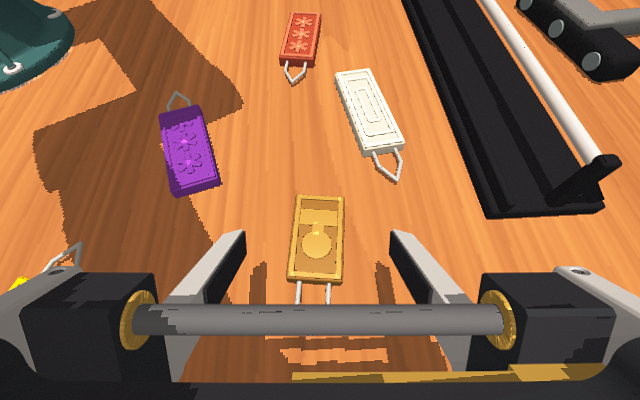

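The wrist view shows the bronze slab at corners (296,196)–(342,281), about 2 mm from prediction. Red is at (300,40) and white at (370,110). I'll go in for bronze.

```bash
python3 - <<'E'
from h import *
Rt=tileR(-95); T=Rt@TT; p=np.array([.439,-.316,0])+Rt@[-.003,0,.020]
s=plan([(p,T,94,8)])
plan([(s[0]+[0,0,.1],T,40,0)],s)
E
```

```text
[-0.104, 0.001, 0.736, -0.011, 0.001, 0.014] g 94 rows 8
[0.707, -0.0, -0.707, -0.0, 0.0, -0.0] g 40 rows 4
```

servo_tool([
  [-0.05,0,0.4,-0.011,0,0.014,94],
  [-0.104,0,0.6,-0.011,0,0.014,94],
  [-0.104,0,0.7,-0.011,0,0.014,94],
  [-0.104,0,0.736,-0.011,0,0.014,94],
  [-0.104,0,0.736,-0.011,0,0.014,94],
])

```text
time: 4.68
tool_pos: [0.4388, -0.3139, 0.019]
ee_rot: [-3.14, -0.785, 1.481]
wrist_force: [1.1, -0.0, 0.3]
width: 0.0938
finger_force: 0.0
```

servo_tool([
  [0,0,0,0,0,0,30],
  [0,0,0,0,0,0,30],
  [0,0,0,0,0,0,30],
  [0,0,0,0,0,0,30],
  [0,0,0,0,0,0,30],
  [0,0,0,0,0,0,30],
  [0,0,0,0,0,0,30],
  [0,0,0,0,0,0,30],
])

```text
time: 5.35
tool_pos: [0.4388, -0.3152, 0.0181]
ee_rot: [-3.14, -0.785, 1.479]
wrist_force: [0.0, -0.2, 4.8]
width: 0.046
finger_force: 32.3
```

servo_tool([
  [0.15,0,-0.15,0,0,0,30],
  [0.4,0,-0.4,0,0,0,30],
  [0.707,0,-0.707,0,0,0,30],
  [0.707,0,-0.707,0,0,0,30],
  [0.707,0,-0.707,0,0,0,30],
  [0.707,0,-0.707,0,0,0,30],
])

```text
time: 5.85
tool_pos: [0.4385, -0.3151, 0.1163]
ee_rot: [-3.137, -0.784, 1.477]
wrist_force: [-1.1, 0.2, -2.7]
width: 0.0459
finger_force: 29.8
```

```bash
python3 - <<'E'
from h import *
o=robot.get_obs();print(o)
snap('wrist','w2')
# measured red & white from w1 view pose is gone; plan transit: first raise+rotate in place, then over to scale
th=28;O=np.array([.484,.320,0]);S=tileR(th,0);T=S@TT
def tcp(eye): return eye+S@(np.array([-.003,0,.020])-[.076,0,.007])
mid=np.array([.40,-.10,.30])
u=S@[0,0,1]
e1=O+[0,0,.238+.025]+u*.07
print(tcp(e1))
plan([(mid,Rtool(140,0),30,0),(tcp(e1),T,30,0)])
E
```

```text
{'time': 5.85, 'joint_positions': array([-1.00283759,  0.50326953,  1.25780433,  0.49281823,  1.99970207,
       -0.84791725]), 'qvel': array([1.72089499e-06, 2.97801416e-02, 3.49881608e-02, 2.07153090e-03,
       5.89987977e-03, 1.41326163e-03]), 'joint_torque': array([ 2.20508385e-02, -4.93393600e+01, -2.76300448e+01,  2.03773610e+00,
        2.52843238e+00,  1.42233886e-02]), 'tool_pos': array([ 0.43847788, -0.31508554,  0.11627546]), 'ee_rot': array([-3.13677719, -0.78399865,  1.47673095]), 'wrist_force': array([-1.1054819 ,  0.1594756 , -2.68994658]), 'wrist_torque': array([-0.54730061,  0.12846461, -0.02619947]), 'finger_force': 29.75010375295824, 'width': 0.04593467683246522}
[0.41071535 0.28103386 0.184     ]
[0.93, -0.194, 0.062, 0.079, -0.154, -0.194] g 30 rows 5
[0.934, 0.087, -0.16, 0.08, -0.154, -0.194] g 30 rows 5
[0.802, 0.32, -0.399, 0.079, -0.154, -0.194] g 30 rows 5
[0.789, 0.997, 0.387, -0.099, -0.146, -0.238] g 30 rows 5
[0.312, 0.782, 0.274, -0.066, -0.097, -0.159] g 30 rows 4
[0.158, 0.81, 0.321, -0.065, -0.098, -0.159] g 30 rows 4
[0.012, 0.794, 0.391, -0.066, -0.097, -0.158] g 30 rows 4
```

View pics/w2.png

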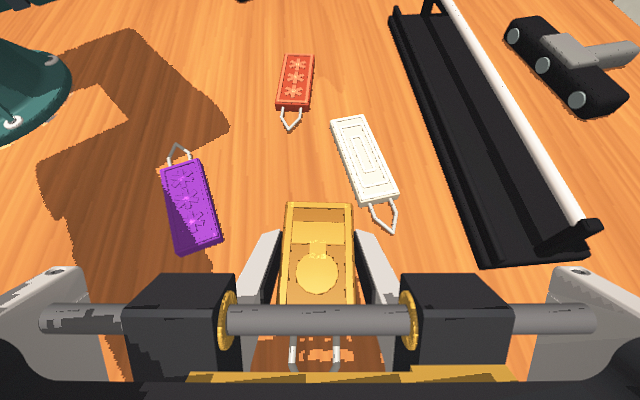

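Bronze is held squarely. Red corners are (284,55), (314,55), (309,112), (275,109). White corners are (331,121), (364,114), (399,192), (367,203). Moving to the scale.

```bash
python3 - <<'E'
from h import *
for n,q in [('red',[(284,55),(314,55),(309,112-3),(275,109-2)]),('white',[(331,121),(364,114),(399,192),(367,203)])]:
    W=px2w('wrist',q,.014)[:,:2]; x=W[2]+W[3]-W[0]-W[1]; print(n,W.mean(0).round(3),np.linalg.norm(x)/2,np.degrees(np.arctan2(x[1],x[0])).round(1))
E
```

```text
red [ 0.434 -0.02 ] 0.11342042396473742 -98.0
white [ 0.506 -0.161] 0.12296730324666459 -80.2
```

servo_tool([
  [0.93,-0.194,0.062,0.079,-0.154,-0.194,30],
  [0.93,-0.194,0.062,0.079,-0.154,-0.194,30],
  [0.93,-0.194,0.062,0.079,-0.154,-0.194,30],
  [0.93,-0.194,0.062,0.079,-0.154,-0.194,30],
  [0.93,-0.194,0.062,0.079,-0.154,-0.194,30],
])

```text
time: 6.32
tool_pos: [0.4262, -0.2422, 0.1786]
ee_rot: [3.043, -0.524, 1.849]
wrist_force: [0.0, -0.6, -1.3]
width: 0.0457
finger_force: 29.8
```

servo_tool([
  [0.934,0.087,-0.16,0.08,-0.154,-0.194,30],
  [0.934,0.087,-0.16,0.08,-0.154,-0.194,30],
  [0.934,0.087,-0.16,0.08,-0.154,-0.194,30],
  [0.934,0.087,-0.16,0.08,-0.154,-0.194,30],
  [0.934,0.087,-0.16,0.08,-0.154,-0.194,30],
])

```text
time: 6.73
tool_pos: [0.4128, -0.1715, 0.2391]
ee_rot: [3.054, -0.255, 2.149]
wrist_force: [0.2, 0.5, -2.6]
width: 0.0458
finger_force: 29.8
```

servo_tool([
  [0.802,0.32,-0.399,0.079,-0.154,-0.194,30],
  [0.802,0.32,-0.399,0.079,-0.154,-0.194,30],
  [0.802,0.32,-0.399,0.079,-0.154,-0.194,30],
  [0.802,0.32,-0.399,0.079,-0.154,-0.194,30],
  [0.802,0.32,-0.399,0.079,-0.154,-0.194,30],
])

```text
time: 7.15
tool_pos: [0.3998, -0.1004, 0.2997]
ee_rot: [-3.141, 0.0, 2.443]
wrist_force: [0.4, -0.3, -2.2]
width: 0.0456
finger_force: 29.8
```

servo_tool([
  [0.789,0.997,0.387,-0.099,-0.146,-0.238,30],
  [0.789,0.997,0.387,-0.099,-0.146,-0.238,30],
  [0.789,0.997,0.387,-0.099,-0.146,-0.238,30],
  [0.789,0.997,0.387,-0.099,-0.146,-0.238,30],
  [0.789,0.997,0.387,-0.099,-0.146,-0.238,30],
])

```text
time: 7.57
tool_pos: [0.4014, 0.0272, 0.2571]
ee_rot: [3.032, 0.246, 2.807]
wrist_force: [0.4, -0.4, -1.5]
width: 0.0456
finger_force: 29.8
```

servo_tool([
  [0.312,0.782,0.274,-0.066,-0.097,-0.159,30],
  [0.312,0.782,0.274,-0.066,-0.097,-0.159,30],
  [0.312,0.782,0.274,-0.066,-0.097,-0.159,30],
  [0.312,0.782,0.274,-0.066,-0.097,-0.159,30],
])

```text
time: 7.9
tool_pos: [0.4049, 0.1108, 0.2323]
ee_rot: [3.011, 0.429, 3.049]
wrist_force: [0.2, -0.0, -1.2]
width: 0.0458
finger_force: 29.8
```

```bash
cat >> h.py <<'E'
TH=28.;O=np.array([.484,.320,0]);S=tileR(TH,0);U0=-S[:,2] # U0: scale +x
def tcpS(eye,g,ex): return np.array(eye)+S@(np.array(g)-[ex,0,.007])  # g: TCP in tile frame
E
python3 - <<'E'
from h import *
print(cur(),robot.get_obs()['joint_positions'])
T=S@TT; e1=O+[0,0,.238+.025]-U0*.07
plan([(tcpS(e1,[-.003,0,.018],.076),T,30,0)])
E
```

```text
(array([0.40487121, 0.11083452, 0.23225808]), array([[-0.90552552,  0.03809397,  0.42257825],
       [ 0.0843457 ,  0.99224559,  0.0912934 ],
       [-0.41582368,  0.11831116, -0.90171677]])) [ 0.08901117 -0.56356754  1.93370509  0.05501156  1.32772272 -1.41855302]
[0.138, 0.822, 0.312, -0.066, -0.1, -0.159] g 30 rows 4
[-0.011, 0.801, 0.386, -0.066, -0.099, -0.159] g 30 rows 4
```

servo_tool([
  [0.138,0.822,0.312,-0.066,-0.1,-0.159,30],
  [0.138,0.822,0.312,-0.066,-0.1,-0.159,30],
  [0.138,0.822,0.312,-0.066,-0.1,-0.159,30],
  [0.138,0.822,0.312,-0.066,-0.1,-0.159,30],
])

```text
time: 8.23
tool_pos: [0.4094, 0.1958, 0.2086]
ee_rot: [3.042, 0.615, -2.969]
wrist_force: [-0.5, -0.2, -1.6]
width: 0.0456
finger_force: 29.8
```

servo_tool([
  [-0.011,0.801,0.386,-0.066,-0.099,-0.159,30],
  [-0.011,0.801,0.386,-0.066,-0.099,-0.159,30],
  [-0.011,0.801,0.386,-0.066,-0.099,-0.159,30],
  [-0.011,0.801,0.386,-0.066,-0.099,-0.159,30],
  [-0.011,0.801,0.386,-0.066,-0.099,-0.159,30],
])

```text
time: 8.65
tool_pos: [0.4157, 0.2802, 0.1882]
ee_rot: [-3.138, 0.789, -2.656]
wrist_force: [0.6, 0.7, -1.0]
width: 0.0455
finger_force: 29.8
```

```bash
python3 - <<'E'
from h import *
print(cur(),robot.get_obs()['joint_positions'],robot.get_obs()['wrist_force'])
a=snap('scene','s1');b=snap('top','t1');w=snap('wrist','w3')
o=np.zeros((600,800,3),np.uint8)
o[:400,:400]=cv2.resize(a[120:240,410:530],(400,400),interpolation=3)
o[:400,400:]=cv2.resize(b[125:245,90:210],(400,400),interpolation=3)
o[400:600,:320]=cv2.resize(w,(320,200))
cv2.imwrite('pics/z2.png',o[:,:,::-1])
S=tileR(28,0);p,T=cur();E=p+S@(np.array([.076,0,.007])-[-.003,0,.018])
hs=O+[0,0,.238]; tip=hs-U0*.016+[0,0,.016]
for n,q in [('eye',E),('seat',hs),('tip',tip)]: print(n,q.round(3),w2px('scene',q),w2px('top',q))
E
```

```text
(array([0.41566687, 0.28023441, 0.18823902]), array([[-0.62300764, -0.46444868,  0.6294036 ],
       [-0.32853266,  0.88559719,  0.32830458],
       [-0.7098787 , -0.00224338, -0.70432038]])) [ 4.79363369e-01 -5.54383784e-01  2.14608615e+00  1.46658148e-03
  7.60560327e-01 -1.57602204e+00] [ 0.61873851  0.69809774 -1.03541051]
eye [0.426 0.286 0.27 ] [[455.84297026 164.7823315 ]] [[152.6672863 205.9657503]]
seat [0.484 0.32  0.238] [[470.03231714 185.35408838]] [[143.89713991 183.66838539]]
tip [0.47  0.312 0.254] [[467.44340552 178.10556102]] [[144.56545198 188.69180388]]
```

View pics/z2.png

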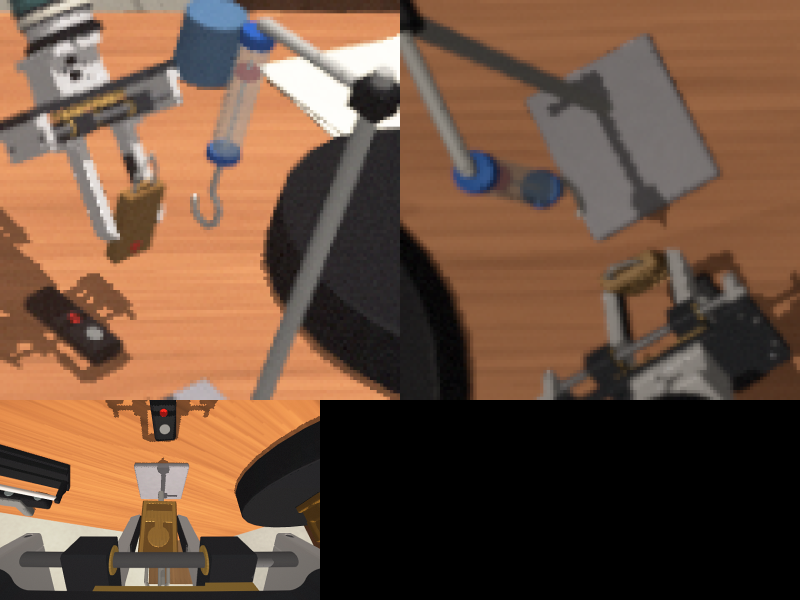

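The tile is upright with its bail up. The hook's seat is at about (472,185) in the scene view, 2 px right of prediction, so I'll refine the scale's origin.

```bash
python3 - <<'E'
from h import *
for c,uv,z in [('scene',(472.1,184.8),.238),('scene',(476.6,168.8),.306),('scene',(477.2,165.6),.318),('top',(132.7,181.5),.306),('top',(132.7,181.5),.325)]: print(c,z,px2w(c,[uv],z).round(4))
print('tip',px2w('scene',[(468.2,179.1)],.254))
# eye visual check in scene: predicted px per 1cm
from scipy.optimize import least_squares
K=np.array
obs=[('scene',(472.1,184.8),.238,1),('scene',(476.6,168.8),.306,1),('top',(132.7,181.5),.315,1)]
f=lambda v:np.concatenate([(w2px(c,[v[0],v[1],z])[0]-uv) for c,uv,z,_ in obs])
r=least_squares(f,[.484,.32]);print(r.x,r.fun)
E
```

```text
scene 0.238 [[0.4816 0.327  0.238 ]]
scene 0.306 [[0.4926 0.3202 0.306 ]]
scene 0.318 [[0.4934 0.3187 0.318 ]]
top 0.306 [[0.4834 0.3238 0.306 ]]
top 0.325 [[0.4816 0.3167 0.325 ]]
tip [[0.47450067 0.31342327 0.254     ]]
[0.48456646 0.32271811] [-1.11495884  0.66701799  0.00535916 -1.74461968 -0.91310576 -0.82447174]
```

```bash
sed -i 's/O=np.array(\[.484,.320,0\])/O=np.array([.4845,.322,0])/' h.py; python3 - <<'E'
from h import *
T=S@TT; e1=O+[0,0,.266]-U0*.036
plan([(tcpS(e1,[-.003,0,.018],.076),T,30,0)])
E
```

```text
[-0.204, 0.042, 0.259, -0.003, 0.006, -0.0] g 30 rows 2
```

servo_tool([
  [-0.204,0.042,0.259,-0.003,0.006,0,30],
  [-0.204,0.042,0.259,-0.003,0.006,0,30],
  [-0.204,0.042,0.259,-0.003,0.006,0,30],
  [-0.204,0.042,0.259,-0.003,0.006,0,30],
])

```text
time: 9.13
tool_pos: [0.4415, 0.3009, 0.1855]
ee_rot: [3.141, 0.783, -2.65]
wrist_force: [-0.6, -0.2, -2.0]
width: 0.0457
finger_force: 29.8
```

```bash
cat >> h.py <<'E'
def over(name,g,ex,hx=0,sz=60):
    "zoomed scene/top/wrist views with predicted bail (green) and hook (red)"
    p,T=cur(); Rt=T@TT.T; P=lambda q:p+Rt@(np.array(q)-g)
    bail=[P(q) for q in [(ex-.036,.01,.007),(ex-.018,.01,.007),(ex,0,.007),(ex-.018,-.01,.007),(ex-.036,-.01,.007)]]
    b=O+[0,0,.235-hx]; hook=[b-U0*.016+[0,0,.019],b-U0*.016+[0,0,.008],b,b+U0*.013+[0,0,.01],b+U0*.013+[0,0,.03],O+[0,0,.306-hx]]
    ctr=O+[0,0,.25]-U0*.01; o=np.zeros((600,800,3),np.uint8)
    print('eye-seat in scale frame',((bail[2]-b-[0,0,.003])@np.c_[U0,np.cross([0,0,1],U0),[0,0,1]]).round(4))
    for i,c in enumerate(('scene','top')):
        im=robot.snapshot(c); u0,v0=np.round(w2px(c,ctr)[0]).astype(int)-sz//2; k=400/sz
        z=cv2.resize(im[v0:v0+sz,u0:u0+sz],(400,400),interpolation=cv2.INTER_NEAREST); z2=z.copy()
        for pts,col in((bail,(0,255,0)),(hook,(255,0,0))):
            q=((w2px(c,pts)+.5-[u0,v0])*k).astype(np.int32); cv2.polylines(z2,[q],False,col,1)
        o[200*0:400,400*i:400*i+400]=z2
        o[400:600,400*i:400*i+200]=cv2.resize(z,(200,200))
    cv2.imwrite(f'pics/{name}.png',o[:,:,::-1])
E
python3 - <<'E'
from h import *
over('o1',[-.003,0,.018],.076); print(cur())
o=robot.get_obs();print(o['joint_positions'],w2px('wrist',O+[0,0,.254]-U0*.016))
E
```

```text
eye-seat in scale frame [-0.0368  0.0015  0.0265]
(array([0.44094126, 0.3010616 , 0.18615995]), array([[-6.23293236e-01, -4.72961114e-01,  6.22746600e-01],
       [-3.34419793e-01,  8.81083279e-01,  3.34448288e-01],
       [-7.06872651e-01,  2.00566498e-04, -7.07340806e-01]]))
[ 4.92868630e-01 -4.53836550e-01  2.09175338e+00 -2.08267069e-05
  7.18608673e-01 -1.57048319e+00] [[313.57917786 383.31776099]]
```

View pics/o1.png

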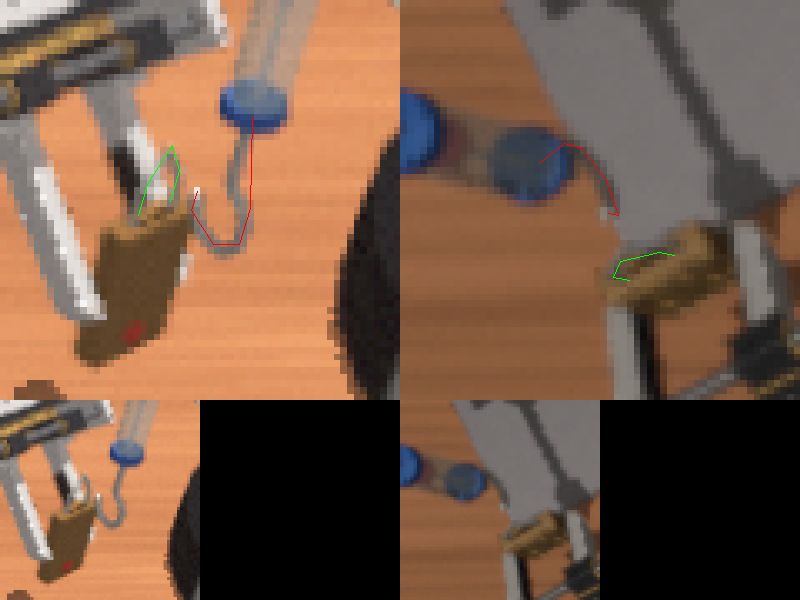

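The overlay agrees with both bail and hook in both views, so I'll pass the bail over the tip and lower it.

```bash
python3 - <<'E'
from h import *
T=S@TT; g=[-.003,0,.018]
s=None
for dx,dz,r in [(-.036,.0285,2),(-.002,.0285,8),(-.002,-.018,12)]:
    s=plan([(tcpS(O+[0,0,.238+dz]+U0*dx,g,.076),T,30,r)],s)
E
```

```text
[-0.019, -0.02, -0.0, 0.002, -0.0, 0.002] g 30 rows 2
[-0.24, 0.0, 0.24, -0.0, -0.0, -0.0] g 30 rows 8
[0.329, 0.0, 0.329, -0.0, -0.0, -0.0] g 30 rows 12
```

servo_tool([
  [-0.019,-0.02,0,0.002,0,0.002,30],
  [-0.019,-0.02,0,0.002,0,0.002,30],
  [-0.019,-0.02,0,0.002,0,0.002,30],
])

```text
time: 9.48
tool_pos: [0.4429, 0.3004, 0.1874]
ee_rot: [3.141, 0.785, -2.652]
wrist_force: [-0.0, -0.7, -0.9]
width: 0.0456
finger_force: 29.8
```

servo_tool([
  [-0.04,0,0.04,0,0,0,30],
  [-0.08,0,0.08,0,0,0,30],
  [-0.12,0,0.12,0,0,0,30],
  [-0.16,0,0.16,0,0,0,30],
  [-0.2,0,0.2,0,0,0,30],
  [-0.24,0,0.24,0,0,0,30],
  [-0.24,0,0.24,0,0,0,30],
  [-0.24,0,0.24,0,0,0,30],
])

```text
time: 10.15
tool_pos: [0.473, 0.3162, 0.1855]
ee_rot: [-3.141, 0.782, -2.652]
wrist_force: [1.1, -1.3, -2.3]
width: 0.0456
finger_force: 29.8
```

```bash
python3 - <<'E'
from h import *
over('o2',[-.003,0,.018],.076); print(robot.get_obs()['wrist_force'])
E
```

```text
eye-seat in scale frame [-0.0016  0.0003  0.0265]
[ 0.10953243 -2.18225029 -3.25716267]
```

View pics/o2.png

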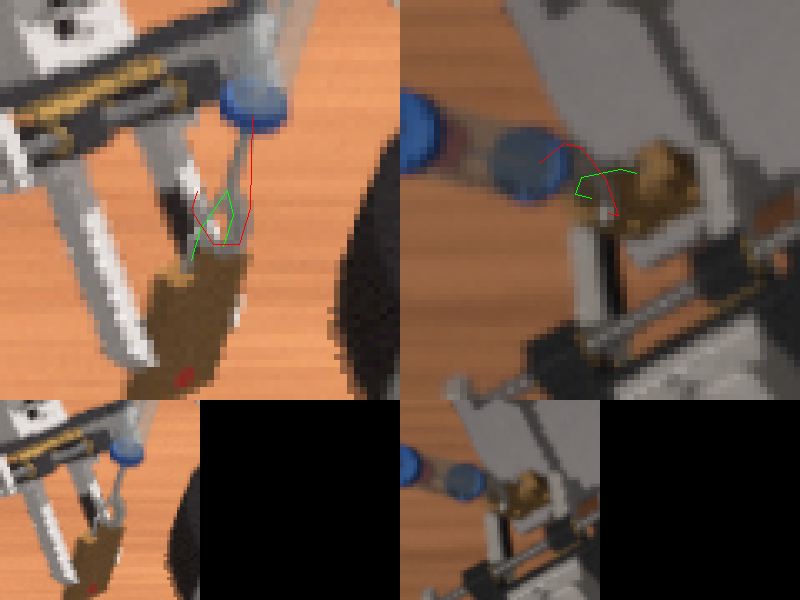

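servo_tool([
  [0.03,0,0.03,0,0,0,30],
  [0.06,0,0.06,0,0,0,30],
  [0.09,0,0.09,0,0,0,30],
  [0.12,0,0.12,0,0,0,30],
  [0.15,0,0.15,0,0,0,30],
  [0.18,0,0.18,0,0,0,30],
  [0.18,0,0.18,0,0,0,30],
  [0.18,0,0.18,0,0,0,30],
])

```text
time: 10.92
tool_pos: [0.4728, 0.3166, 0.1608]
ee_rot: [3.141, 0.784, -2.652]
wrist_force: [-0.9, 0.2, -0.8]
width: 0.0454
finger_force: 29.7
```

servo_tool([
  [0.03,0,0.03,0,0,0,30],
  [0.06,0,0.06,0,0,0,30],
  [0.09,0,0.09,0,0,0,30],
  [0.12,0,0.12,0,0,0,30],
  [0.13,0,0.13,0,0,0,30],
  [0.13,0,0.13,0,0,0,30],
  [0.13,0,0.13,0,0,0,30],
  [0.13,0,0.13,0,0,0,30],
])

```text
time: 11.58
tool_pos: [0.473, 0.3166, 0.1431]
ee_rot: [3.141, 0.785, -2.652]
wrist_force: [-0.1, 2.0, 0.8]
width: 0.0453
finger_force: 29.7
```

```bash
python3 - <<'E'
from h import *
over('o3',[-.003,0,.018],.076); print(robot.get_obs()['wrist_force'])
E
```

```text
eye-seat in scale frame [-0.0016  0.0006 -0.0159]
[-0.16337299  1.15715347  0.49600521]
```

View pics/o3.png

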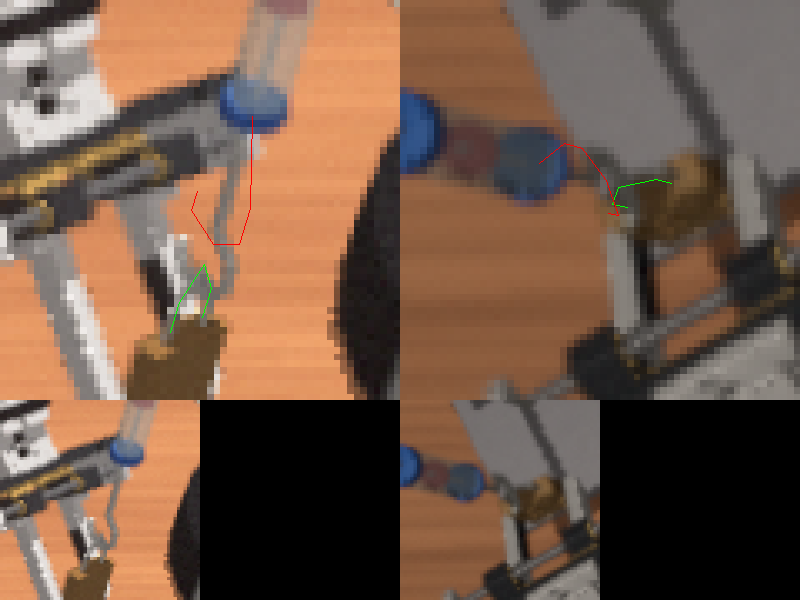

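The hook has been pulled down about 18 mm with the bail on it. Releasing.

servo_tool([
  [0,0,0,0,0,0,50],
  [0,0,0,0,0,0,56],
  [0,0,0,0,0,0,66],
  [0,0,0,0,0,0,66],
  [0,0,0,0,0,0,66],
  [0,0,0,0,0,0,66],
  [0,0,0,0,0,0,66],
  [0,0,0,0,0,0,66],
  [0,0,0,0,0,0,66],
  [0,0,0,0,0,0,66],
  [0,0,0,0,0,0,66],
  [0,0,0,0,0,0,66],
])

```text
time: 12.68
tool_pos: [0.4728, 0.3164, 0.1426]
ee_rot: [3.141, 0.784, -2.652]
wrist_force: [-0.8, 0.3, 0.8]
width: 0.0664
finger_force: 0.0
```

servo_tool([
  [0,0,0,0,0,0,66],
  [0,0,0,0,0,0,66],
  [0,0,0,0,0,0,66],
  [0,0,0,0,0,0,66],
  [0,0,0,0,0,0,66],
  [0,0,0,0,0,0,66],
  [0,0,0,0,0,0,66],
  [0,0,0,0,0,0,66],
  [0,0,0,0,0,0,66],
  [0,0,0,0,0,0,66],
  [0,0,0,0,0,0,66],
  [0,0,0,0,0,0,66],
])

```text
time: 13.68
tool_pos: [0.4728, 0.3164, 0.1426]
ee_rot: [3.141, 0.784, -2.652]
wrist_force: [-0.2, 0.3, 0.5]
width: 0.0659
finger_force: 0.0
```

servo_tool([
  [0,0,0,0,0,0,66],
  [0,0,0,0,0,0,66],
  [0,0,0,0,0,0,66],
  [0,0,0,0,0,0,66],
  [0,0,0,0,0,0,66],
  [0,0,0,0,0,0,66],
  [0,0,0,0,0,0,66],
  [0,0,0,0,0,0,66],
  [0,0,0,0,0,0,66],
  [0,0,0,0,0,0,66],
  [0,0,0,0,0,0,66],
  [0,0,0,0,0,0,66],
])

```text
time: 14.68
tool_pos: [0.4728, 0.3164, 0.1425]
ee_rot: [3.141, 0.784, -2.652]
wrist_force: [0.2, 0.6, 0.7]
width: 0.0665
finger_force: 0.0
```

```bash
python3 - <<'E'
from h import *
over('o4',[-.003,0,.018],.076,0,80); w1=robot.snapshot('scene').astype(int); 
print(robot.get_obs()['wrist_force'],robot.get_obs()['time'])
E
```

```text
eye-seat in scale frame [-0.0018  0.0006 -0.0165]
[ 0.24136588 -0.18849047  0.64823813] 14.8333
```

View pics/o4.png

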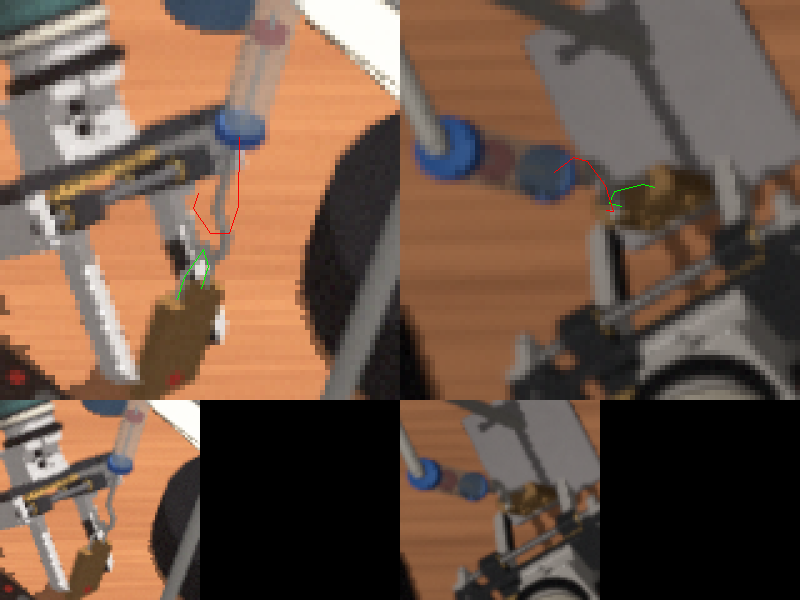

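Bronze hangs free with the spring settled. I'll open wider for margin, wait, then regrasp and lift.

servo_tool([
  [0,0,0,0,0,0,88],
  [0,0,0,0,0,0,88],
  [0,0,0,0,0,0,88],
  [0,0,0,0,0,0,88],
  [0,0,0,0,0,0,88],
  [0,0,0,0,0,0,88],
  [0,0,0,0,0,0,88],
  [0,0,0,0,0,0,88],
  [0,0,0,0,0,0,88],
  [0,0,0,0,0,0,88],
  [0,0,0,0,0,0,88],
  [0,0,0,0,0,0,88],
])

```text
time: 15.83
tool_pos: [0.4728, 0.3164, 0.1425]
ee_rot: [3.141, 0.784, -2.652]
wrist_force: [0.0, 0.5, 0.2]
width: 0.0876
finger_force: 0.0
```

servo_tool([
  [0,0,0,0,0,0,88],
  [0,0,0,0,0,0,88],
  [0,0,0,0,0,0,88],
  [0,0,0,0,0,0,88],
  [0,0,0,0,0,0,88],
  [0,0,0,0,0,0,88],
  [0,0,0,0,0,0,88],
  [0,0,0,0,0,0,88],
  [0,0,0,0,0,0,88],
  [0,0,0,0,0,0,88],
  [0,0,0,0,0,0,88],
  [0,0,0,0,0,0,88],
])

```text
time: 16.83
tool_pos: [0.4728, 0.3165, 0.1425]
ee_rot: [3.141, 0.784, -2.652]
wrist_force: [0.1, 0.6, 0.1]
width: 0.088
finger_force: 0.0
```

servo_tool([
  [0,0,0,0,0,0,80],
  [0,0,0,0,0,0,70],
  [0,0,0,0,0,0,60],
  [0,0,0,0,0,0,54],
  [0,0,0,0,0,0,50],
  [0,0,0,0,0,0,46],
  [0,0,0,0,0,0,40],
  [0,0,0,0,0,0,30],
  [0,0,0,0,0,0,30],
  [0,0,0,0,0,0,30],
])

```text
time: 17.67
tool_pos: [0.4727, 0.3165, 0.1426]
ee_rot: [3.141, 0.784, -2.652]
wrist_force: [-0.7, -0.0, 0.0]
width: 0.0457
finger_force: 30.0
```

servo_tool([
  [-0.03,0,-0.03,0,0,0,30],
  [-0.07,0,-0.07,0,0,0,30],
  [-0.11,0,-0.11,0,0,0,30],
  [-0.16,0,-0.16,0,0,0,30],
  [-0.21,0,-0.21,0,0,0,30],
  [-0.26,0,-0.26,0,0,0,30],
  [-0.3,0,-0.3,0,0,0,30],
  [-0.31,0,-0.31,0,0,0,30],
  [-0.31,0,-0.31,0,0,0,30],
  [-0.31,0,-0.31,0,0,0,30],
])

```text
time: 18.5
tool_pos: [0.4727, 0.3164, 0.1862]
ee_rot: [3.142, 0.783, -2.652]
wrist_force: [-2.0, -1.6, -2.7]
width: 0.0458
finger_force: 30.0
```

```bash
python3 - <<'E'
from h import *
over('o5',[-.003,0,.018],.076,0,80); w=snap('wrist','w5')
print(robot.get_obs()['wrist_force'],cur())
z=cv2.imread('pics/o5.png'); z[400:600,600:800]=cv2.resize(w[:,:,::-1][100:400,160:460],(200,200)); cv2.imwrite('pics/o5.png',z)
E
```

```text
eye-seat in scale frame [-0.0019  0.0005  0.0272]
[-2.35334989 -1.44508602 -2.66980971] (array([0.47282304, 0.31644359, 0.18623599]), array([[-6.25277610e-01, -4.70199675e-01,  6.22848437e-01],
       [-3.33077554e-01,  8.82560061e-01,  3.31884139e-01],
       [-7.05752969e-01,  6.28868581e-05, -7.08458003e-01]]))
```

View pics/o5.png

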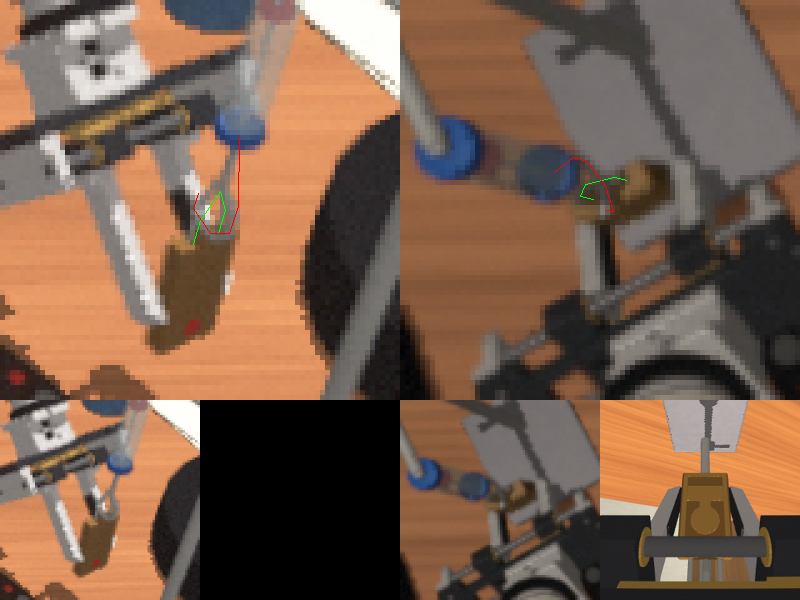

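Bronze is lifted off the seat with the bail still round the tip. Backing out slowly.

servo_tool([
  [0,0,-0.03,0,0,0,30],
  [0.03,0,-0.06,0,0,0,30],
  [0.06,0,-0.09,0,0,0,30],
  [0.09,0,-0.12,0,0,0,30],
  [0.11,0,-0.14,0,0,0,30],
])

```text
time: 19.07
tool_pos: [0.4577, 0.3085, 0.1905]
ee_rot: [3.141, 0.788, -2.652]
wrist_force: [0.3, 0.2, -0.9]
width: 0.0457
finger_force: 30.0
```

servo_tool([
  [0.03,0,-0.03,0,0,0,30],
  [0.06,0,-0.06,0,0,0,30],
  [0.1,0,-0.1,0,0,0,30],
  [0.14,0,-0.14,0,0,0,30],
  [0.19,0,-0.19,0,0,0,30],
  [0.24,0,-0.24,0,0,0,30],
  [0.3,0,-0.3,0,0,0,30],
  [0.36,0,-0.36,0,0,0,30],
  [0.36,0,-0.36,0,0,0,30],
])

```text
time: 19.82
tool_pos: [0.4112, 0.2837, 0.1884]
ee_rot: [3.141, 0.784, -2.652]
wrist_force: [-0.5, 0.0, -2.3]
width: 0.0458
finger_force: 30.0
```

```bash
cat >> h.py <<'E'
RC=np.array([.652,-.086,0])
def tcpB(y,g,L,up=0,fx=-.031,lean=22,back=0):
    "TCP pose for a tile of length L on the rest at rest-y y; up: height above standing"
    B=tileR(0,lean); foot=RC+[fx-back,y,.0185+up]
    return foot+B@(np.array(g)-[-L/2,0,.007]), B@TT
E
python3 - <<'E'
from h import *
robot.snapshot('scene');print(robot.get_obs()['wrist_force'],cur()[0])
g=[-.003,0,.018]
p,T=tcpB(.13,g,.08,.10,back=.03); p2,T=tcpB(.13,g,.08,.03); p3,_=tcpB(.13,g,.08,.001)
s=plan([([.40,.20,.24],Rtool(195,-35),30,0),(p,T,30,0)])
s=plan([(p2,T,30,4)],s);plan([(p3,T,30,8)],s)
E
```

```text
[ 0.41865851  0.35259983 -1.16593569] [0.41179575 0.28400024 0.18880138]
[-0.008, -0.686, -0.715, 0.093, 0.11, 0.111] g 30 rows 4
[-0.244, -0.67, 0.509, 0.027, 0.044, 0.049] g 30 rows 4
[-0.33, -0.627, 0.516, 0.027, 0.044, 0.049] g 30 rows 4
[-0.411, -0.576, 0.517, 0.027, 0.045, 0.048] g 30 rows 4
[-0.003, -0.001, 0.761, 0.0, -0.0, 0.0] g 30 rows 4
[0.113, 0.0, 0.267, 0.0, -0.0, 0.0] g 30 rows 8
```

servo_tool([
  [-0.008,-0.686,-0.715,0.093,0.11,0.111,30],
  [-0.008,-0.686,-0.715,0.093,0.11,0.111,30],
  [-0.008,-0.686,-0.715,0.093,0.11,0.111,30],
  [-0.008,-0.686,-0.715,0.093,0.11,0.111,30],
])

```text
time: 20.2
tool_pos: [0.4029, 0.1998, 0.2457]
ee_rot: [3.141, 0.619, -2.882]
wrist_force: [0.7, 0.0, -1.1]
width: 0.0458
finger_force: 30.0
```

servo_tool([
  [-0.244,-0.67,0.509,0.027,0.044,0.049,30],
  [-0.244,-0.67,0.509,0.027,0.044,0.049,30],
  [-0.244,-0.67,0.509,0.027,0.044,0.049,30],
  [-0.244,-0.67,0.509,0.027,0.044,0.049,30],
])

```text
time: 20.53
tool_pos: [0.4655, 0.1467, 0.2083]
ee_rot: [3.134, 0.535, -2.975]
wrist_force: [-1.3, -0.4, -1.6]
width: 0.0454
finger_force: 30.0
```

servo_tool([
  [-0.33,-0.627,0.516,0.027,0.044,0.049,30],
  [-0.33,-0.627,0.516,0.027,0.044,0.049,30],
  [-0.33,-0.627,0.516,0.027,0.044,0.049,30],
  [-0.33,-0.627,0.516,0.027,0.044,0.049,30],
])

```text
time: 20.87
tool_pos: [0.5299, 0.0963, 0.182]
ee_rot: [3.133, 0.467, -3.059]
wrist_force: [-0.7, 0.2, -2.5]
width: 0.0456
finger_force: 30.0
```

servo_tool([
  [-0.411,-0.576,0.517,0.027,0.045,0.048,30],
  [-0.411,-0.576,0.517,0.027,0.045,0.048,30],
  [-0.411,-0.576,0.517,0.027,0.045,0.048,30],
  [-0.411,-0.576,0.517,0.027,0.045,0.048,30],
  [-0.411,-0.576,0.517,0.027,0.045,0.048,30],
])

```text
time: 21.28
tool_pos: [0.5941, 0.046, 0.1566]
ee_rot: [3.141, 0.399, -3.14]
wrist_force: [0.1, 0.4, -1.4]
width: 0.0455
finger_force: 30.0
```

```bash
cat >> h.py <<'E'
def rview(name,g,L,y):
    "scene+top zoom at the rest with predicted tile outline (green) and rest lines (red)"
    p,T=cur(); Rt=T@TT.T; P=lambda q:p+Rt@(np.array(q)-g)
    out=[P(q) for q in [(-L/2,.023,0),(-L/2,-.023,0),(L/2,-.023,0),(L/2,.023,0),(-L/2,.023,0),(-L/2,.023,.014),(-L/2,-.023,.014),(-L/2,-.023,0)]]
    f=(P((-L/2,0,.007))-RC); print('foot in rest',f.round(4),'lean',np.degrees(np.arccos(Rt[2,0])).round(1))
    lines=[[RC+[x,s*.20,z] for s in(-1,1)] for x,z in((-.041,.03),(-.049,.03),(.003,.075),(.055,.015))]
    o=np.zeros((400,800,3),np.uint8)
    for i,c in enumerate(('scene','top')):
        im=robot.snapshot(c); u0,v0=np.round(w2px(c,RC+[0,y,.06])[0]).astype(int)-40
        z=cv2.resize(im[v0:v0+80,u0:u0+80],(400,400),interpolation=cv2.INTER_NEAREST)
        for pts,col in [(out,(0,255,0))]+[(l,(255,0,0)) for l in lines]:
            cv2.polylines(z,[((w2px(c,pts)+.5-[u0,v0])*5).astype(np.int32)],False,col,1)
        o[:,400*i:400*i+400]=z
    cv2.imwrite(f'pics/{name}.png',o[:,:,::-1])
E
python3 - <<'E'
from h import *
g=[-.003,0,.018]; print(cur()[0],robot.get_obs()['joint_positions'])
rview('r1',g,.08,.13)
E
```

```text
[0.59411267 0.04599755 0.15655478] [-0.02406665 -0.06219793  1.70573391  0.01238589  1.09917123 -1.60036547]
foot in rest [-0.0616  0.132   0.1181] lean 22.1
```

View pics/r1.png

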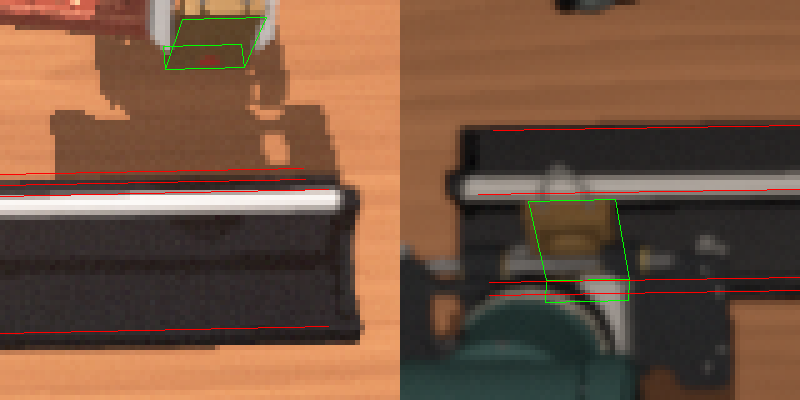

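Over the rest, the tile sits a few mm lower in the grip than assumed, since the regrasp came after the spring settled. I'll descend in steps and feel for contact.

```bash
sed -i 's/RC=np.array(\[.652/RC=np.array([.654/; s/fx=-.031,lean=22/fx=-.032,lean=20/' h.py; python3 - <<'E'
from h import *
g=[.001,0,.018]
s=None
for up,b,r in [(.06,.0,0),(.012,0,6),(.002,0,6)]:
    p,T=tcpB(.13,g,.08,up,back=b); s=plan([(p,T,30,r)],s)
E
```

```text
[-0.145, -0.021, 0.462, 0.001, -0.022, 0.002] g 30 rows 3
[0.202, -0.001, 0.435, -0.0, -0.0, -0.0] g 30 rows 6
[0.043, 0.0, 0.091, -0.0, -0.0, -0.0] g 30 rows 6
```

servo_tool([
  [-0.145,-0.021,0.462,0.001,-0.022,0.002,30],
  [-0.145,-0.021,0.462,0.001,-0.022,0.002,30],
  [-0.145,-0.021,0.462,0.001,-0.022,0.002,30],
  [-0.145,-0.021,0.462,0.001,-0.022,0.002,30],
])

```text
time: 21.72
tool_pos: [0.6257, 0.0431, 0.1201]
ee_rot: [-3.141, 0.434, 3.14]
wrist_force: [0.1, -0.6, -1.5]
width: 0.0458
finger_force: 30.0
```

servo_tool([
  [0.04,0,0.09,0,0,0,30],
  [0.08,0,0.17,0,0,0,30],
  [0.12,0,0.26,0,0,0,30],
  [0.16,0,0.35,0,0,0,30],
  [0.2,0,0.435,0,0,0,30],
  [0.2,0,0.435,0,0,0,30],
  [0.2,0,0.435,0,0,0,30],
  [0.2,0,0.435,0,0,0,30],
])

```text
time: 22.38
tool_pos: [0.6269, 0.0421, 0.072]
ee_rot: [-3.141, 0.435, 3.139]
wrist_force: [-0.2, -0.2, -0.3]
width: 0.0458
finger_force: 30.0
```

servo_tool([
  [0.014,0,0.03,0,0,0,30],
  [0.021,0,0.045,0,0,0,30],
  [0.021,0,0.045,0,0,0,30],
  [0.021,0,0.045,0,0,0,30],
])

```text
time: 22.72
tool_pos: [0.6266, 0.0421, 0.0669]
ee_rot: [-3.141, 0.434, 3.139]
wrist_force: [0.3, 0.7, -1.3]
width: 0.0459
finger_force: 30.0
```

servo_tool([
  [0.011,0,0.023,0,0,0,30],
  [0.022,0,0.046,0,0,0,30],
  [0.022,0,0.046,0,0,0,30],
  [0.022,0,0.046,0,0,0,30],
])

```text
time: 23.05
tool_pos: [0.6263, 0.0421, 0.0613]
ee_rot: [-3.141, 0.434, 3.139]
wrist_force: [-1.6, 0.4, -0.8]
width: 0.0457
finger_force: 30.0
```

```bash
python3 - <<'E'
from h import *
rview('r2',[.001,0,.018],.08,.13); print(robot.get_obs()['wrist_force'])
w=robot.snapshot('wrist'); z=cv2.imread('pics/r2.png'); cv2.imwrite('pics/r2.png',np.r_[z[:, :],np.zeros((200,800,3),np.uint8)]); z=cv2.imread('pics/r2.png'); z[400:,:320]=cv2.resize(w[:,:,::-1],(320,200)); cv2.imwrite('pics/r2.png',z)
E
```

```text
foot in rest [-0.0315  0.1281  0.019 ] lean 20.2
[ 0.08119655  0.06970718 -1.86485932]
```

View pics/r2.png

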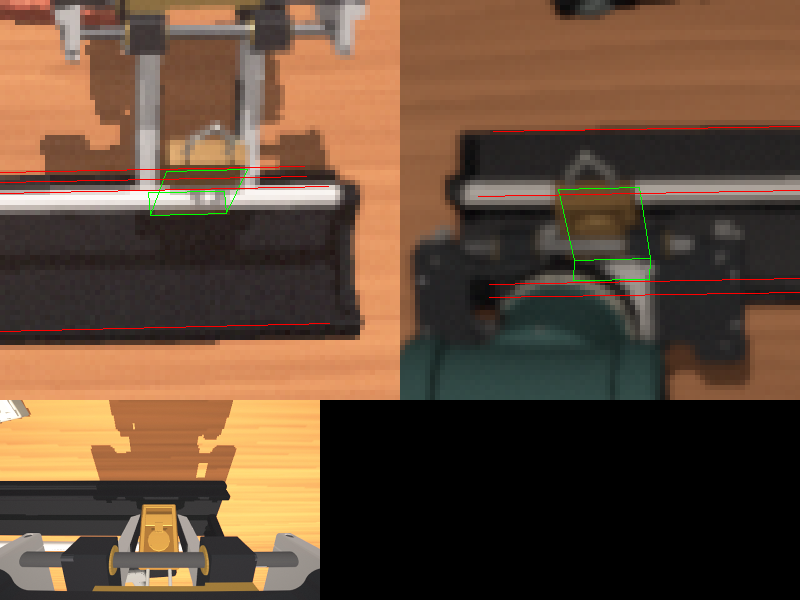

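The tile is upright, just over the board behind the lip, and in front of the rail (one picture left, so numbers from here). Easing down to contact.

servo_tool([
  [0.009,0,0.018,0,0,0,30],
  [0.009,0,0.018,0,0,0,30],
  [0.009,0,0.018,0,0,0,30],
])

```text
time: 23.45
tool_pos: [0.6263, 0.0421, 0.0595]
ee_rot: [-3.141, 0.434, 3.139]
wrist_force: [-0.1, -0.5, -1.4]
width: 0.0457
finger_force: 30.0
```

servo_tool([
  [0.009,0,0.018,0,0,0,30],
  [0.009,0,0.018,0,0,0,30],
  [0.009,0,0.018,0,0,0,30],
])

```text
time: 23.7
tool_pos: [0.6262, 0.0421, 0.0575]
ee_rot: [-3.141, 0.434, 3.139]
wrist_force: [0.0, -0.0, -1.8]
width: 0.0456
finger_force: 30.0
```

```bash
python3 - <<'E'
from h import *
print(robot.get_obs()['wrist_force'],cur()[0],robot.get_obs()['wrist_torque'])
E
```

```text
[ 0.01305304 -0.00433825 -1.78226997] [0.62624761 0.04209212 0.05745813] [ 0.04733551  0.37912426 -0.01302335]
```

servo_tool([
  [0.009,0,0.018,0,0,0,30],
  [0.009,0,0.018,0,0,0,30],
  [0.009,0,0.018,0,0,0,30],
])

```text
time: 23.95
tool_pos: [0.6262, 0.0421, 0.0555]
ee_rot: [-3.141, 0.434, 3.139]
wrist_force: [-0.2, 0.6, -1.8]
width: 0.0457
finger_force: 30.0
```

servo_tool([
  [0.009,0,0.018,0,0,0,30],
  [0.009,0,0.018,0,0,0,30],
  [0.009,0,0.018,0,0,0,30],
])

```text
time: 24.2
tool_pos: [0.6263, 0.0421, 0.0537]
ee_rot: [-3.141, 0.434, 3.139]
wrist_force: [0.4, 0.5, -1.2]
width: 0.0456
finger_force: 30.0
```

servo_tool([
  [0.009,0,0.018,0,0,0,30],
  [0.009,0,0.018,0,0,0,30],
  [0.009,0,0.018,0,0,0,30],
])

```text
time: 24.45
tool_pos: [0.6267, 0.0421, 0.0534]
ee_rot: [-3.141, 0.436, 3.139]
wrist_force: [-5.3, -0.0, 5.6]
width: 0.0459
finger_force: 30.0
```

Contact felt (5.6 N up). Releasing and backing off.

servo_tool([
  [0,0,0,0,0,0,48],
  [0,0,0,0,0,0,52],
  [0,0,0,0,0,0,62],
  [0,0,0,0,0,0,66],
  [0,0,0,0,0,0,66],
  [0,0,0,0,0,0,66],
  [0,0,0,0,0,0,66],
  [0,0,0,0,0,0,66],
])

```text
time: 25.12
tool_pos: [0.6262, 0.0421, 0.0516]
ee_rot: [-3.141, 0.434, 3.139]
wrist_force: [-0.6, 0.1, 0.2]
width: 0.0661
finger_force: 0.0
```

servo_tool([
  [0,0,-0.2,0,0,0,66],
  [0,0,-0.5,0,0,0,66],
  [0,0,-0.9,0,0,0,66],
  [0,0,-0.9,0,0,0,66],
  [0,0,-0.9,0,0,0,66],
])

```text
time: 25.53
tool_pos: [0.5899, 0.0422, 0.1373]
ee_rot: [-3.141, 0.441, 3.139]
wrist_force: [0.2, -0.9, 0.3]
width: 0.066
finger_force: 0.0
```

```bash
python3 - <<'E'
from h import *
w=snap('wrist','w6');p=robot.get_obs();print(cur()[0])
print(robot.find_in('tile_bronze','wrist'))
a=robot.snapshot('scene');print(robot.find_in('tile_bronze','scene'))
snap('scene','s6')
# predictions for a settled tile, per lean
for fx,l in((-.034,24),(-.030,20)):
    B=tileR(0,l);f=RC+[fx,.128,.0185]
    P=[f+B@(np.array(q)-[-.04,0,.007]) for q in [(-.04,.023,.014),(-.04,-.023,.014),(.04,-.023,.014),(.04,.023,.014)]]+[f+B@(np.array([.076,0,.007])-[-.04,0,.007]),f+B@(np.array([0,0,0])-[-.04,0,.007])]
    print(w2px('wrist',P).round(0).tolist(),w2px('scene',P).round(0).tolist())
# bronze-coloured pixels in wrist
h=cv2.cvtColor(w,cv2.COLOR_RGB2HSV)
e=robot.find_in('tile_bronze','wrist')
E
```

```text
[0.58872597 0.0422644  0.13453612]
[{'extent': [317.1, 243.5, 54.9, 123.7], 'conf': 0.63}]
[{'extent': [379.5, 269.6, 16.7, 17.6], 'conf': 0.72}, {'extent': [303.4, 247.8, 57.5, 20.3], 'conf': 0.72}, {'extent': [471.1, 184.3, 11.2, 15.2], 'conf': 0.54}]
[[342.0, 182.0], [293.0, 182.0], [290.0, 266.0], [345.0, 266.0], [317.0, 313.0], [317.0, 227.0]] [[382.0, 269.0], [367.0, 270.0], [370.0, 262.0], [386.0, 262.0], [380.0, 261.0], [377.0, 271.0]]
[[342.0, 185.0], [293.0, 185.0], [289.0, 267.0], [346.0, 267.0], [317.0, 315.0], [317.0, 229.0]] [[383.0, 270.0], [367.0, 271.0], [370.0, 262.0], [386.0, 261.0], [380.0, 259.0], [377.0, 271.0]]
```

Bronze stands on the rest: the wrist detection at rows 182–305, columns 290–344 matches the predicted settled tile. Next is red, so I'll build a numeric tile finder and test it on the saved image.

```bash
cat >> h.py <<'E'
def locate(im,pose,c0,L,half=.09,bg=.68):
    "tile pose from a wrist picture: rectify the plane z=14 mm round c0, mask by B/G, fit a rectangle"
    p=robot.camera_params('wrist'); T=np.eye(4);T[:3,:3]=pose[1];T[:3,3]=pose[0]
    W=np.linalg.inv(T@np.array(p['tool_from_camera'])); n=int(2*half*1000)
    yy,xx=np.mgrid[0:n,0:n]; P=np.stack([c0[0]-half+xx/1000,c0[1]-half+yy/1000,0*xx+.014],-1).reshape(-1,3)
    q=cv2.projectPoints(P.reshape(-1,1,3),cv2.Rodrigues(W[:3,:3])[0],W[:3,3],np.array(p['camera_matrix']),np.array(p['distortion']))[0].reshape(n,n,2).astype(np.float32)
    r=cv2.remap(im,q[...,0],q[...,1],cv2.INTER_LINEAR).astype(float)
    m=((r[...,2]/(r[...,1]+1)>bg)&(r[...,0]>110)).astype(np.uint8)
    m=cv2.morphologyEx(cv2.morphologyEx(m,cv2.MORPH_CLOSE,np.ones((9,9))),cv2.MORPH_OPEN,np.ones((21,21)))
    for c in sorted(cv2.findContours(m,0,1)[0],key=cv2.contourArea)[::-1][:3]:
        (cx,cy),(a,b),_=rc=cv2.minAreaRect(c); bx=cv2.boxPoints(rc); e=max([bx[1]-bx[0],bx[2]-bx[1]],key=np.linalg.norm)
        if e[1]>0: e=-e
        print('centre',round(c0[0]-half+cx/1000,4),round(c0[1]-half+cy/1000,4),'size',round(a),round(b),'psi',round(float(np.degrees(np.arctan2(e[1],e[0]))),1))
E
python3 - <<'E'
from h import *
im=cv2.imread('pics/w2.png')[:,:,::-1].copy(); pose=(np.array([.43848,-.31509,.11628]),R.from_euler('xyz',[-3.13678,-.784,1.47673]).as_matrix())
for t in(.62,.68,.74): print(t);locate(im,pose,(.434,-.018),.11,bg=t);locate(im,pose,(.506,-.161),.125,bg=t)
# plan to red look pose: TCP 8 cm back from grasp
Rt=tileR(-97.5); T=Rt@TT; p=np.array([.434,-.018,0])+Rt@[-.010,0,.020]-T[:,2]*.10
plan([([.52,-.02,.22],Rtool(130,0),94,0),(p,T,94,0)])
E
```

```text
0.62
centre 0.4336 -0.0205 size 125 46 psi -98.3
centre 0.504 -0.1025 size 11 28 psi 0.0
centre 0.5033 -0.1639 size 50 134 psi -81.0
0.68
centre 0.4321 -0.0281 size 109 44 psi -98.4
centre 0.5035 -0.103 size 10 27 psi 0.0
centre 0.5031 -0.1634 size 50 133 psi -81.0
0.74
centre 0.505 -0.103 size 10 24 psi 0.0
centre 0.5033 -0.1636 size 49 133 psi -81.2
[0.121, -0.312, -0.545, 0.06, 0.128, 0.272] g 94 rows 5
[0.071, -0.404, -0.49, 0.059, 0.129, 0.273] g 94 rows 5
[0.079, -0.547, 0.646, -0.103, 0.235, 0.25] g 94 rows 6
[-0.367, -0.584, 0.498, -0.104, 0.235, 0.25] g 94 rows 6
```

servo_tool([
  [0.121,-0.312,-0.545,0.06,0.128,0.272,94],
  [0.121,-0.312,-0.545,0.06,0.128,0.272,94],
  [0.121,-0.312,-0.545,0.06,0.128,0.272,94],
  [0.121,-0.312,-0.545,0.06,0.128,0.272,94],
  [0.121,-0.312,-0.545,0.06,0.128,0.272,94],
])

```text
time: 26.25
tool_pos: [0.5559, 0.0109, 0.1775]
ee_rot: [3.092, 0.219, 2.692]
wrist_force: [0.4, 0.1, 0.6]
width: 0.0932
finger_force: 0.0
```

servo_tool([
  [0.071,-0.404,-0.49,0.059,0.129,0.273,94],
  [0.071,-0.404,-0.49,0.059,0.129,0.273,94],
  [0.071,-0.404,-0.49,0.059,0.129,0.273,94],
  [0.071,-0.404,-0.49,0.059,0.129,0.273,94],
  [0.071,-0.404,-0.49,0.059,0.129,0.273,94],
])

```text
time: 26.67
tool_pos: [0.5212, -0.0207, 0.2205]
ee_rot: [3.14, 0.001, 2.268]
wrist_force: [0.2, -0.4, -0.1]
width: 0.094
finger_force: 0.0
```

servo_tool([
  [0.079,-0.547,0.646,-0.103,0.235,0.25,94],
  [0.079,-0.547,0.646,-0.103,0.235,0.25,94],
  [0.079,-0.547,0.646,-0.103,0.235,0.25,94],
  [0.079,-0.547,0.646,-0.103,0.235,0.25,94],
  [0.079,-0.547,0.646,-0.103,0.235,0.25,94],
  [0.079,-0.547,0.646,-0.103,0.235,0.25,94],
])

```text
time: 27.17
tool_pos: [0.4721, -0.0501, 0.1543]
ee_rot: [3.05, -0.393, 1.888]
wrist_force: [-0.5, -0.4, -0.3]
width: 0.094
finger_force: 0.0
```

servo_tool([
  [-0.367,-0.584,0.498,-0.104,0.235,0.25,94],
  [-0.367,-0.584,0.498,-0.104,0.235,0.25,94],
  [-0.367,-0.584,0.498,-0.104,0.235,0.25,94],
  [-0.367,-0.584,0.498,-0.104,0.235,0.25,94],
  [-0.367,-0.584,0.498,-0.104,0.235,0.25,94],
  [-0.367,-0.584,0.498,-0.104,0.235,0.25,94],
  [-0.367,-0.584,0.498,-0.104,0.235,0.25,94],
  [-0.367,-0.584,0.498,-0.104,0.235,0.25,94],
])

```text
time: 27.83
tool_pos: [0.4273, -0.0777, 0.0927]
ee_rot: [3.132, -0.783, 1.449]
wrist_force: [-0.3, -0.2, 1.0]
width: 0.0942
finger_force: 0.0
```

```bash
python3 - <<'E'
from h import *
pose=cur(); print(pose[0],robot.get_obs()['joint_positions']); w=snap('wrist','w7')
print(robot.find_in('tile_red','wrist'))
for t in (.62,.66,.70): locate(w,pose,(.434,-.018),.11,bg=t)
t=np.array([.434,-.02,0]);Rt=tileR(-98)
print(w2px('wrist',[t+Rt@q for q in [(-.055,-.023,.014),(-.055,.023,.014),(.055,.023,.014),(.055,-.023,.014),(.093,0,.007)]]).round(0).tolist())
E
```

```text
[ 0.42727132 -0.07774844  0.09265579] [-0.77877522  0.14745169  1.77693176  0.60727257  1.72305603 -0.71811912]
[{'extent': [313.6, 236.2, 54.5, 133.7], 'conf': 0.63}]
centre 0.4337 -0.0156 size 112 45 psi -98.7
centre 0.4345 -0.0985 size 19 85 psi 0.0
centre 0.3495 -0.0955 size 25 11 psi -90.0
centre 0.4338 -0.0156 size 111 44 psi -98.7
centre 0.4325 -0.0985 size 19 81 psi 0.0
centre 0.5175 -0.052 size 22 11 psi -90.0
centre 0.4305 -0.0365 size 59 43 psi -90.0
centre 0.4325 -0.0985 size 19 81 psi 0.0
centre 0.5175 -0.052 size 22 11 psi -90.0
[[294.0, 174.0], [339.0, 175.0], [342.0, 283.0], [288.0, 282.0], [314.0, 332.0]]
```

Red is at (0.434, −0.0155), −98.7°, size 112×45. Grasping.

```bash
cat >> h.py <<'E'
def toScale(g,ex,start):
    T=S@TT; e=O+[0,0,.238+.0285]-U0*.05
    return plan([([.42,-.02,.30],Rtool(150,0),30,0),([.405,.15,.25],Rtool(185,-30),30,0),(tcpS(e,g,ex),T,30,0)],start)
E
python3 - <<'E'
from h import *
Rt=tileR(-98.5); T=Rt@TT; g=[-.010,0,.020]; p=np.array([.4338,-.0155,0])+Rt@g
s=plan([(p,T,94,8)])
s=plan([(s[0]+[0,0,.1],T,30,0)],s)
toScale([-.01,0,.018],.091,s)
E
```

```text
[-0.0, -0.01, 0.515, -0.003, 0.001, 0.006] g 94 rows 8
[-0.002, -0.013, 0.514, -0.003, 0.001, 0.006] g 94 rows 8
[0.707, -0.0, -0.707, 0.0, -0.0, -0.0] g 30 rows 4
[0.579, -0.065, -0.694, 0.149, -0.219, -0.36] g 30 rows 7
[0.318, 0.012, -0.849, 0.149, -0.219, -0.36] g 30 rows 7
[0.49, 0.698, 0.25, -0.051, -0.161, -0.19] g 30 rows 5
[0.322, 0.803, 0.208, -0.05, -0.161, -0.19] g 30 rows 5
[0.046, 0.703, 0.461, -0.078, -0.082, -0.102] g 30 rows 4
[0.002, 0.645, 0.54, -0.078, -0.083, -0.101] g 30 rows 4
```

servo_tool([
  [0,-0.01,0.35,-0.003,0,0.006,94],
  [0,-0.01,0.515,-0.003,0,0.006,94],
  [0,-0.01,0.515,-0.003,0,0.006,94],
])

```text
time: 28.18
tool_pos: [0.4293, -0.0389, 0.0544]
ee_rot: [-3.138, -0.786, 1.431]
wrist_force: [-0.3, -0.3, -0.3]
width: 0.0942
finger_force: 0.0
```

servo_tool([
  [0,-0.01,0.25,-0.003,0,0.006,94],
  [0,-0.013,0.4,-0.003,0,0.006,94],
  [0,-0.013,0.48,-0.003,0,0.006,94],
  [0,-0.013,0.51,-0.003,0,0.006,94],
  [0,-0.013,0.51,-0.003,0,0.006,94],
])

```text
time: 28.6
tool_pos: [0.435, -0.0062, 0.0203]
ee_rot: [-3.139, -0.785, 1.418]
wrist_force: [-0.2, 0.1, -0.0]
width: 0.0942
finger_force: 0.0
```

servo_tool([
  [0,0,0,0,0,0,30],
  [0,0,0,0,0,0,30],
  [0,0,0,0,0,0,30],
  [0,0,0,0,0,0,30],
  [0,0,0,0,0,0,30],
  [0,0,0,0,0,0,30],
  [0,0,0,0,0,0,30],
  [0,0,0,0,0,0,30],
])

```text
time: 29.27
tool_pos: [0.4348, -0.0062, 0.0199]
ee_rot: [-3.138, -0.785, 1.416]
wrist_force: [0.3, -1.5, 0.3]
width: 0.0458
finger_force: 30.0
```

servo_tool([
  [0.15,0,-0.15,0,0,0,30],
  [0.4,0,-0.4,0,0,0,30],
  [0.707,0,-0.707,0,0,0,30],
  [0.707,0,-0.707,0,0,0,30],
  [0.707,0,-0.707,0,0,0,30],
  [0.707,0,-0.707,0,0,0,30],
  [0.707,0,-0.707,0,0,0,30],
])

```text
time: 29.85
tool_pos: [0.4339, -0.0056, 0.1181]
ee_rot: [-3.133, -0.786, 1.413]
wrist_force: [0.1, 0.2, -2.2]
width: 0.0458
finger_force: 30.0
```

```bash
python3 - <<'E'
from h import *
o=robot.get_obs(); print(o['wrist_force'],cur()[0],o['width'])
w=snap('wrist','w8');print(robot.find_in('tile_red','wrist'))
# holding check: predicted px
p,T=cur();Rt=T@TT.T
print(w2px('wrist',[p+Rt@(np.array(q)-[-.01,0,.019]) for q in [(-.055,-.023,.014),(-.055,.023,.014),(.055,.023,.014),(.055,-.023,.014),(.093,0,.007)]]).round(0).tolist())
toScale([-.01,0,.018],.091,None)
E
```

```text
[ 0.14963567  0.23736256 -2.21626756] [ 0.43391307 -0.00561394  0.11809151] 0.04581721050438664
[{'extent': [317.6, 281.2, 86.3, 181.3], 'conf': 0.6}]
[[284.0, 194.0], [351.0, 194.0], [363.0, 378.0], [272.0, 378.0], [318.0, 472.0]]
[0.586, -0.064, -0.7, 0.148, -0.22, -0.362] g 30 rows 7
[0.319, 0.015, -0.857, 0.148, -0.22, -0.361] g 30 rows 7
[0.49, 0.698, 0.251, -0.051, -0.162, -0.19] g 30 rows 5
[0.322, 0.803, 0.207, -0.051, -0.161, -0.19] g 30 rows 5
[0.047, 0.703, 0.461, -0.078, -0.082, -0.102] g 30 rows 4
[0.004, 0.644, 0.541, -0.078, -0.082, -0.102] g 30 rows 4
```

servo_tool([
  [0.586,-0.064,-0.7,0.148,-0.22,-0.362,30],
  [0.586,-0.064,-0.7,0.148,-0.22,-0.362,30],
  [0.586,-0.064,-0.7,0.148,-0.22,-0.362,30],
  [0.586,-0.064,-0.7,0.148,-0.22,-0.362,30],
  [0.586,-0.064,-0.7,0.148,-0.22,-0.362,30],
  [0.586,-0.064,-0.7,0.148,-0.22,-0.362,30],
  [0.586,-0.064,-0.7,0.148,-0.22,-0.362,30],
])

```text
time: 30.53
tool_pos: [0.4278, -0.0117, 0.2109]
ee_rot: [3.009, -0.388, 2.073]
wrist_force: [0.2, -0.3, -1.5]
width: 0.0453
finger_force: 30.0
```

servo_tool([
  [0.319,0.015,-0.857,0.148,-0.22,-0.361,30],
  [0.319,0.015,-0.857,0.148,-0.22,-0.361,30],
  [0.319,0.015,-0.857,0.148,-0.22,-0.361,30],
  [0.319,0.015,-0.857,0.148,-0.22,-0.361,30],
  [0.319,0.015,-0.857,0.148,-0.22,-0.361,30],
  [0.319,0.015,-0.857,0.148,-0.22,-0.361,30],
  [0.319,0.015,-0.857,0.148,-0.22,-0.361,30],
])

```text
time: 31.12
tool_pos: [0.4194, -0.0188, 0.3007]
ee_rot: [3.141, 0.001, 2.62]
wrist_force: [-0.2, 0.1, -2.6]
width: 0.0454
finger_force: 30.0
```

servo_tool([
  [0.49,0.698,0.251,-0.051,-0.162,-0.19,30],
  [0.49,0.698,0.251,-0.051,-0.162,-0.19,30],
  [0.49,0.698,0.251,-0.051,-0.162,-0.19,30],
  [0.49,0.698,0.251,-0.051,-0.162,-0.19,30],
  [0.49,0.698,0.251,-0.051,-0.162,-0.19,30],
])

```text
time: 31.53
tool_pos: [0.4116, 0.0646, 0.275]
ee_rot: [3.1, 0.262, 2.91]
wrist_force: [0.3, -0.4, -0.3]
width: 0.0456
finger_force: 30.0
```

servo_tool([
  [0.322,0.803,0.207,-0.051,-0.161,-0.19,30],
  [0.322,0.803,0.207,-0.051,-0.161,-0.19,30],
  [0.322,0.803,0.207,-0.051,-0.161,-0.19,30],
  [0.322,0.803,0.207,-0.051,-0.161,-0.19,30],
  [0.322,0.803,0.207,-0.051,-0.161,-0.19,30],
])

```text
time: 31.95
tool_pos: [0.4053, 0.1485, 0.2503]
ee_rot: [-3.14, 0.524, -3.058]
wrist_force: [-0.4, -0.3, -2.2]
width: 0.0457
finger_force: 30.0
```

servo_tool([
  [0.047,0.703,0.461,-0.078,-0.082,-0.102,30],
  [0.047,0.703,0.461,-0.078,-0.082,-0.102,30],
  [0.047,0.703,0.461,-0.078,-0.082,-0.102,30],
  [0.047,0.703,0.461,-0.078,-0.082,-0.102,30],
])

```text
time: 32.28
tool_pos: [0.4189, 0.2193, 0.2064]
ee_rot: [3.128, 0.65, -2.867]
wrist_force: [0.2, -0.8, -1.4]
width: 0.0452
finger_force: 30.0
```

servo_tool([
  [0.004,0.644,0.541,-0.078,-0.082,-0.102,30],
  [0.004,0.644,0.541,-0.078,-0.082,-0.102,30],
  [0.004,0.644,0.541,-0.078,-0.082,-0.102,30],
  [0.004,0.644,0.541,-0.078,-0.082,-0.102,30],
  [0.004,0.644,0.541,-0.078,-0.082,-0.102,30],
  [0.004,0.644,0.541,-0.078,-0.082,-0.102,30],
  [0.004,0.644,0.541,-0.078,-0.082,-0.102,30],
])

```text
time: 32.87
tool_pos: [0.4333, 0.2925, 0.1701]
ee_rot: [-3.137, 0.792, -2.651]
wrist_force: [0.4, -0.5, -0.9]
width: 0.0455
finger_force: 30.0
```

```bash
cat >> h.py <<'E'
def hang(g,ex,low):
    T=S@TT; s=None; print(cur()[0],robot.get_obs()['wrist_force'])
    for dx,dz,r in [(-.04,.0285,4),(-.002,.0285,9),(-.002,-low,12)]:
        s=plan([(tcpS(O+[0,0,.238+dz]+U0*dx,g,ex),T,30,r)],s)
E
python3 - <<'E'
from h import *
hang([-.01,0,.0195],.091,.020)
E
```

```text
[0.43331261 0.29246934 0.17008044] [ 0.43926829 -0.46293497 -0.88223587]
[-0.014, 0.021, 0.079, -0.002, 0.004, 0.001] g 30 rows 4
[-0.268, -0.0, 0.268, -0.0, -0.0, -0.0] g 30 rows 9
[0.343, -0.0, 0.343, -0.0, -0.0, -0.0] g 30 rows 12
```

servo_tool([
  [-0.014,0.021,0.079,-0.002,0.004,0.001,30],
  [-0.014,0.021,0.079,-0.002,0.004,0.001,30],
  [-0.014,0.021,0.079,-0.002,0.004,0.001,30],
  [-0.014,0.021,0.079,-0.002,0.004,0.001,30],
])

```text
time: 33.2
tool_pos: [0.4365, 0.2976, 0.1628]
ee_rot: [-3.141, 0.782, -2.651]
wrist_force: [1.0, -0.1, -1.9]
width: 0.0456
finger_force: 30.0
```

servo_tool([
  [-0.04,0,0.04,0,0,0,30],
  [-0.08,0,0.08,0,0,0,30],
  [-0.12,0,0.12,0,0,0,30],
  [-0.16,0,0.16,0,0,0,30],
  [-0.2,0,0.2,0,0,0,30],
  [-0.24,0,0.24,0,0,0,30],
  [-0.268,0,0.268,0,0,0,30],
  [-0.268,0,0.268,0,0,0,30],
  [-0.268,0,0.268,0,0,0,30],
])

```text
time: 33.95
tool_pos: [0.4698, 0.3156, 0.1613]
ee_rot: [3.142, 0.78, -2.651]
wrist_force: [-0.2, 0.6, -2.2]
width: 0.0454
finger_force: 30.0
```

servo_tool([
  [0.03,0,0.03,0,0,0,30],
  [0.06,0,0.06,0,0,0,30],
  [0.09,0,0.09,0,0,0,30],
  [0.12,0,0.12,0,0,0,30],
  [0.15,0,0.15,0,0,0,30],
  [0.18,0,0.18,0,0,0,30],
  [0.18,0,0.18,0,0,0,30],
  [0.18,0,0.18,0,0,0,30],
])

```text
time: 34.62
tool_pos: [0.4697, 0.3154, 0.1361]
ee_rot: [-3.142, 0.781, -2.651]
wrist_force: [0.0, -0.1, -0.3]
width: 0.0453
finger_force: 30.0
```

servo_tool([
  [0.03,0,0.03,0,0,0,30],
  [0.06,0,0.06,0,0,0,30],
  [0.09,0,0.09,0,0,0,30],
  [0.12,0,0.12,0,0,0,30],
  [0.15,0,0.15,0,0,0,30],
  [0.16,0,0.16,0,0,0,30],
  [0.16,0,0.16,0,0,0,30],
  [0.16,0,0.16,0,0,0,30],
])

```text
time: 35.28
tool_pos: [0.4698, 0.3156, 0.114]
ee_rot: [3.142, 0.782, -2.651]
wrist_force: [1.4, -1.7, 1.6]
width: 0.0455
finger_force: 30.0
```

```bash
python3 - <<'E'
from h import *
over('o6',[-.01,0,.0195],.091); print(robot.get_obs()['wrist_force'])
b=cv2.imread('pics/o3.png')
E
```

```text
eye-seat in scale frame [-0.0031  0.0013 -0.023 ]
[ 1.41924607 -1.04578406  0.17510741]
```

The z force went from −2.2 N to about 0, so the spring carries red. Releasing.

servo_tool([
  [0,0,0,0,0,0,50],
  [0,0,0,0,0,0,56],
  [0,0,0,0,0,0,70],
  [0,0,0,0,0,0,88],
  [0,0,0,0,0,0,88],
  [0,0,0,0,0,0,88],
  [0,0,0,0,0,0,88],
  [0,0,0,0,0,0,88],
  [0,0,0,0,0,0,88],
  [0,0,0,0,0,0,88],
  [0,0,0,0,0,0,88],
  [0,0,0,0,0,0,88],
])

```text
time: 36.38
tool_pos: [0.4695, 0.3154, 0.1137]
ee_rot: [3.142, 0.781, -2.651]
wrist_force: [-0.1, 0.8, 0.7]
width: 0.0878
finger_force: 0.0
```

servo_tool([
  [0,0,0,0,0,0,88],
  [0,0,0,0,0,0,88],
  [0,0,0,0,0,0,88],
  [0,0,0,0,0,0,88],
  [0,0,0,0,0,0,88],
  [0,0,0,0,0,0,88],
  [0,0,0,0,0,0,88],
  [0,0,0,0,0,0,88],
  [0,0,0,0,0,0,88],
  [0,0,0,0,0,0,88],
  [0,0,0,0,0,0,88],
  [0,0,0,0,0,0,88],
])

```text
time: 37.38
tool_pos: [0.4695, 0.3155, 0.1137]
ee_rot: [3.141, 0.781, -2.651]
wrist_force: [-0.0, -0.1, -0.3]
width: 0.0879
finger_force: 0.0
```

servo_tool([
  [0,0,0,0,0,0,88],
  [0,0,0,0,0,0,88],
  [0,0,0,0,0,0,88],
  [0,0,0,0,0,0,88],
  [0,0,0,0,0,0,88],
  [0,0,0,0,0,0,88],
  [0,0,0,0,0,0,88],
  [0,0,0,0,0,0,88],
  [0,0,0,0,0,0,88],
  [0,0,0,0,0,0,88],
  [0,0,0,0,0,0,88],
  [0,0,0,0,0,0,88],
])

```text
time: 38.38
tool_pos: [0.4695, 0.3155, 0.1137]
ee_rot: [3.142, 0.781, -2.651]
wrist_force: [-0.1, 0.2, -0.1]
width: 0.0881
finger_force: 0.0
```

servo_tool([
  [0,0,0,0,0,0,88],
  [0,0,0,0,0,0,88],
  [0,0,0,0,0,0,88],
  [0,0,0,0,0,0,88],
  [0,0,0,0,0,0,88],
  [0,0,0,0,0,0,88],
  [0,0,0,0,0,0,88],
  [0,0,0,0,0,0,88],
  [0,0,0,0,0,0,88],
  [0,0,0,0,0,0,88],
  [0,0,0,0,0,0,88],
  [0,0,0,0,0,0,88],
])

```text
time: 39.38
tool_pos: [0.4695, 0.3155, 0.1137]
ee_rot: [3.142, 0.781, -2.651]
wrist_force: [-0.4, 1.3, -0.2]
width: 0.0882
finger_force: 0.0
```

```bash
python3 - <<'E'
from h import *
a=snap('scene','s8'); print(robot.find_in('tile_red','scene'))
w=robot.snapshot('wrist'); print(robot.find_in('tile_red','wrist'))
g=np.array([-.01,0,.0195]);p,T=cur();Rt=T@TT.T
pr=lambda c:w2px(c,[p+Rt@(np.array(q)-g) for q in [(-.055,-.023,.0),(-.055,.023,.0),(.055,.023,.0),(.055,-.023,.0),(.093,0,.007),(0,0,0)]]).round(1).tolist()
print(pr('scene'),pr('wrist'))
# red dot / tile mask rows in scene
u,v=np.array(pr('scene'))[5].astype(int)
h=a[v-40:v+30,u-20:u+20].astype(int); m=(h[...,0]>100)&(h[...,1]<95)&(h[...,2]<95)
ys,xs=np.nonzero(m); print(m.sum(), (xs.min()+u-20,xs.max()+u-20,ys.min()+v-40,ys.max()+v-40) if m.sum() else None)
E
```

```text
[{'extent': [296.8, 206.0, 33.3, 16.0], 'conf': 0.91}, {'extent': [243.4, 186.2, 32.2, 14.8], 'conf': 0.72}, {'extent': [307.5, 247.8, 41.4, 18.5], 'conf': 0.52}]
[{'extent': [316.6, 292.4, 88.0, 178.5], 'conf': 0.64}, {'extent': [42.0, 187.6, 83.9, 116.1], 'conf': 0.63}]
[[453.8, 229.0], [464.4, 223.9], [472.7, 198.5], [461.7, 203.6], [468.6, 190.2], [463.1, 214.1]] [[286.0, 204.3], [348.6, 204.3], [359.0, 378.1], [275.3, 378.0], [317.0, 471.8], [317.2, 278.8]]
463 (np.int64(443), np.int64(472), np.int64(175), np.int64(242))
```

```bash
python3 - <<'E'
from h import *
for x in(-.004,0,.004):
  print(x,[(e,w2px('wrist',O+[0,0,.238-e/1000]+U0*x+S@(np.array([-.055,0,.014])-[.091,0,.007]))[0,1].round(1)) for e in(12,16,20,24)])
w=robot.snapshot('wrist')
col=w[185:230,300:335].mean(1).round(0); print(np.c_[np.arange(185,230),col].astype(int).tolist())
E
```

```text
-0.004 [(12, np.float64(208.5)), (16, np.float64(203.4)), (20, np.float64(198.3)), (24, np.float64(193.4))]
0 [(12, np.float64(211.3)), (16, np.float64(206.3)), (20, np.float64(201.3)), (24, np.float64(196.4))]
0.004 [(12, np.float64(214.1)), (16, np.float64(209.1)), (20, np.float64(204.1)), (24, np.float64(199.3))]
[[185, 148, 141, 141], [186, 151, 144, 144], [187, 151, 144, 144], [188, 149, 142, 142], [189, 157, 150, 150], [190, 154, 146, 146], [191, 154, 146, 146], [192, 151, 143, 144], [193, 154, 147, 146], [194, 154, 146, 146], [195, 153, 146, 146], [196, 148, 141, 141], [197, 154, 146, 147], [198, 149, 142, 142], [199, 158, 150, 150], [200, 152, 145, 145], [201, 157, 149, 150], [202, 149, 144, 144], [203, 136, 99, 92], [204, 149, 74, 51], [205, 149, 77, 56], [206, 149, 77, 56], [207, 149, 78, 56], [208, 164, 85, 61], [209, 162, 84, 59], [210, 116, 47, 33], [211, 117, 48, 33], [212, 118, 48, 33], [213, 118, 49, 34], [214, 118, 49, 34], [215, 118, 48, 33], [216, 118, 48, 34], [217, 118, 49, 33], [218, 118, 48, 33], [219, 118, 49, 34], [220, 118, 50, 34], [221, 125, 56, 39], [222, 125, 56, 39], [223, 125, 55, 39], [224, 125, 56, 39], [225, 125, 56, 39], [226, 126, 57, 40], [227, 128, 60, 42], [228, 132, 63, 44], [229, 136, 67, 47]]
```

The foot edge at row 203 means the spring is down about 18 mm, and the tile hangs still. Regrasp, lift, back out.

servo_tool([
  [0,0,0,0,0,0,80],
  [0,0,0,0,0,0,70],
  [0,0,0,0,0,0,60],
  [0,0,0,0,0,0,54],
  [0,0,0,0,0,0,50],
  [0,0,0,0,0,0,46],
  [0,0,0,0,0,0,40],
  [0,0,0,0,0,0,30],
  [0,0,0,0,0,0,30],
  [0,0,0,0,0,0,30],
])

```text
time: 40.47
tool_pos: [0.4695, 0.3155, 0.1137]
ee_rot: [-3.142, 0.781, -2.651]
wrist_force: [-0.9, -0.0, 0.6]
width: 0.0456
finger_force: 30.0
```

servo_tool([
  [-0.03,0,-0.03,0,0,0,30],
  [-0.07,0,-0.07,0,0,0,30],
  [-0.11,0,-0.11,0,0,0,30],
  [-0.16,0,-0.16,0,0,0,30],
  [-0.21,0,-0.21,0,0,0,30],
  [-0.26,0,-0.26,0,0,0,30],
  [-0.3,0,-0.3,0,0,0,30],
  [-0.32,0,-0.32,0,0,0,30],
  [-0.32,0,-0.32,0,0,0,30],
  [-0.32,0,-0.32,0,0,0,30],
])

```text
time: 41.3
tool_pos: [0.4697, 0.3156, 0.1591]
ee_rot: [3.142, 0.781, -2.651]
wrist_force: [-2.0, -1.3, -1.5]
width: 0.0454
finger_force: 30.0
```

```bash
python3 - <<'E'
from h import *
print(robot.get_obs()['wrist_force'],robot.get_obs()['wrist_torque']); w=robot.snapshot('wrist')
d=w[170:240,300:335].mean(1); i=np.nonzero(d[:,1]<110)[0][0]+170; p,T=cur();Rt=T@TT.T
print('foot row',i,[(x,w2px('wrist',p+Rt@(np.array([-.055,0,.014])-[x,0,.0195]))[0,1].round(1)) for x in(-.010,-.0145,-.018)])
over('o7',[-.0145,0,.0195],.091)
E
```

```text
[-2.00150708 -1.33748663 -1.51366036] [-0.1666887   0.55531937 -0.02305305]
foot row 205 [(-0.01, np.float64(194.3)), (-0.0145, np.float64(199.9)), (-0.018, np.float64(204.3))]
eye-seat in scale frame [-0.0032  0.0013  0.0263]
```

servo_tool([
  [0.02,0,-0.02,0,0,0,30],
  [0.04,0,-0.05,0,0,0,30],
  [0.07,0,-0.08,0,0,0,30],
  [0.1,0,-0.11,0,0,0,30],
  [0.12,0,-0.13,0,0,0,30],
])

```text
time: 41.87
tool_pos: [0.4536, 0.307, 0.1596]
ee_rot: [3.142, 0.781, -2.651]
wrist_force: [-0.3, 0.1, -1.6]
width: 0.0454
finger_force: 30.0
```

servo_tool([
  [0.03,0,-0.03,0,0,0,30],
  [0.06,0,-0.06,0,0,0,30],
  [0.1,0,-0.1,0,0,0,30],
  [0.14,0,-0.14,0,0,0,30],
  [0.19,0,-0.19,0,0,0,30],
  [0.24,0,-0.24,0,0,0,30],
  [0.3,0,-0.3,0,0,0,30],
  [0.36,0,-0.36,0,0,0,30],
  [0.36,0,-0.36,0,0,0,30],
])

```text
time: 42.62
tool_pos: [0.408, 0.2827, 0.1596]
ee_rot: [3.142, 0.781, -2.651]
wrist_force: [-0.4, 0.1, -2.5]
width: 0.0457
finger_force: 30.0
```

```bash
cat >> h.py <<'E'
def footrow(L,g2,f):
    w=robot.snapshot('wrist'); d=w[150:250,300:335].astype(float).mean(1); p,T=cur();Rt=T@TT.T
    print('edge rows',[(i+150,d[i].round().astype(int).tolist()) for i in range(1,100) if np.abs(d[i]-d[i-1]).sum()>40][:6])
    print([(x,w2px('wrist',p+Rt@(np.array([-L/2,0,.014])-[x,0,g2]))[0,1].round(1)) for x in f])
def toRest(y,g,L):
    p,T=tcpB(y,g,L,.08,back=.0); 
    s=plan([([.40,.18,.25],Rtool(195,-35),30,0),(p+[-.06,0,.05],T,30,0),(p,T,30,0)])
    p2,_=tcpB(y,g,L,.012); s=plan([(p2,T,30,8)],s)
E
python3 - <<'E'
from h import *
print(robot.get_obs()['wrist_force'],cur()[0]); footrow(.11,.0195,(-.010,-.0145,-.019))
toRest(0,[-.018,0,.0195],.11)
E
```

```text
[-0.40901439  0.11400976 -2.48031867] [0.4079683  0.28270671 0.15962888]
edge rows [(151, [123, 75, 44]), (152, [100, 88, 83]), (153, [107, 104, 105]), (171, [152, 145, 145]), (204, [152, 110, 101]), (205, [163, 82, 57])]
[(-0.01, np.float64(194.3)), (-0.0145, np.float64(199.9)), (-0.019, np.float64(205.6))]
[-0.117, -0.434, -0.517, 0.047, 0.054, 0.056] g 30 rows 3
[-0.114, -0.461, -0.493, 0.047, 0.054, 0.056] g 30 rows 3
[-0.122, -0.997, 0.34, 0.028, 0.037, 0.048] g 30 rows 4
[-0.218, -0.968, 0.374, 0.028, 0.037, 0.048] g 30 rows 4
[-0.311, -0.931, 0.4, 0.027, 0.037, 0.048] g 30 rows 4
[-0.333, -0.0, 0.707, 0.0, -0.0, 0.0] g 30 rows 3
[0.287, -0.0, 0.616, 0.0, -0.0, 0.0] g 30 rows 8
```

servo_tool([
  [-0.117,-0.434,-0.517,0.047,0.054,0.056,30],
  [-0.117,-0.434,-0.517,0.047,0.054,0.056,30],
  [-0.117,-0.434,-0.517,0.047,0.054,0.056,30],
])

```text
time: 42.92
tool_pos: [0.4076, 0.2312, 0.2119]
ee_rot: [3.136, 0.707, -2.771]
wrist_force: [1.0, -0.0, -0.1]
width: 0.0455
finger_force: 30.0
```

servo_tool([
  [-0.114,-0.461,-0.493,0.047,0.054,0.056,30],
  [-0.114,-0.461,-0.493,0.047,0.054,0.056,30],
  [-0.114,-0.461,-0.493,0.047,0.054,0.056,30],
])

```text
time: 43.17
tool_pos: [0.403, 0.1793, 0.2549]
ee_rot: [-3.14, 0.619, -2.883]
wrist_force: [1.0, 0.6, -0.6]
width: 0.0451
finger_force: 30.0
```

servo_tool([
  [-0.122,-0.997,0.34,0.028,0.037,0.048,30],
  [-0.122,-0.997,0.34,0.028,0.037,0.048,30],
  [-0.122,-0.997,0.34,0.028,0.037,0.048,30],
  [-0.122,-0.997,0.34,0.028,0.037,0.048,30],
])

```text
time: 43.5
tool_pos: [0.456, 0.0884, 0.2254]
ee_rot: [3.137, 0.548, -2.976]
wrist_force: [-0.6, -1.1, -1.9]
width: 0.0458
finger_force: 30.0
```

servo_tool([
  [-0.218,-0.968,0.374,0.028,0.037,0.048,30],
  [-0.218,-0.968,0.374,0.028,0.037,0.048,30],
  [-0.218,-0.968,0.374,0.028,0.037,0.048,30],
  [-0.218,-0.968,0.374,0.028,0.037,0.048,30],
])

```text
time: 43.83
tool_pos: [0.5102, 0.0006, 0.2049]
ee_rot: [3.137, 0.49, -3.061]
wrist_force: [0.1, -0.3, -2.2]
width: 0.0453
finger_force: 30.0
```

servo_tool([
  [-0.311,-0.931,0.4,0.027,0.037,0.048,30],
  [-0.311,-0.931,0.4,0.027,0.037,0.048,30],
  [-0.311,-0.931,0.4,0.027,0.037,0.048,30],
  [-0.311,-0.931,0.4,0.027,0.037,0.048,30],
])

```text
time: 44.17
tool_pos: [0.5645, -0.0873, 0.1844]
ee_rot: [-3.141, 0.432, 3.139]
wrist_force: [-0.9, -0.0, -2.1]
width: 0.0456
finger_force: 30.0
```

servo_tool([
  [-0.333,0,0.707,0,0,0,30],
  [-0.333,0,0.707,0,0,0,30],
  [-0.333,0,0.707,0,0,0,30],
  [-0.333,0,0.707,0,0,0,30],
  [-0.333,0,0.707,0,0,0,30],
])

```text
time: 44.58
tool_pos: [0.6231, -0.084, 0.1371]
ee_rot: [3.141, 0.435, -3.14]
wrist_force: [0.4, 0.8, -0.6]
width: 0.0456
finger_force: 30.0
```

```bash
python3 - <<'E'
from h import *
g=[-.018,0,.0195]; rview('r3',g,.11,0); footrow(.11,.0195,(-.014,-.019))
s=None
for up in(.010,.002):
    p,T=tcpB(0,g,.11,up); s=plan([(p,T,30,8)],s)
E
```

```text
foot in rest [-0.0319  0.002   0.0981] lean 20.1
edge rows [(204, [149, 80, 62]), (205, [248, 139, 98]), (211, [199, 78, 55])]
[(-0.014, np.float64(199.3)), (-0.019, np.float64(205.6))]
[0.316, -0.007, 0.653, -0.001, 0.002, 0.001] g 30 rows 8
[0.034, 0.0, 0.073, 0.0, 0.0, -0.0] g 30 rows 8
```

servo_tool([
  [0.06,0,0.12,0,0,0,30],
  [0.12,0,0.25,0,0,0,30],
  [0.18,0,0.38,0,0,0,30],
  [0.25,-0.007,0.52,0,0.002,0,30],
  [0.29,-0.007,0.61,0,0.002,0,30],
  [0.316,-0.007,0.653,0,0.002,0,30],
  [0.316,-0.007,0.653,0,0.002,0,30],
  [0.316,-0.007,0.653,0,0.002,0,30],
])

```text
time: 45.4
tool_pos: [0.6227, -0.0866, 0.066]
ee_rot: [-3.141, 0.434, -3.141]
wrist_force: [0.0, -0.6, -1.2]
width: 0.0457
finger_force: 30.0
```

servo_tool([
  [0.009,0,0.018,0,0,0,30],
  [0.018,0,0.036,0,0,0,30],
  [0.018,0,0.036,0,0,0,30],
  [0.018,0,0.036,0,0,0,30],
])

```text
time: 45.73
tool_pos: [0.6223, -0.0865, 0.0611]
ee_rot: [-3.141, 0.433, -3.141]
wrist_force: [-0.2, 0.5, -0.8]
width: 0.0455
finger_force: 30.0
```

servo_tool([
  [0.009,0,0.018,0,0,0,30],
  [0.009,0,0.018,0,0,0,30],
  [0.009,0,0.018,0,0,0,30],
])

```text
time: 45.98
tool_pos: [0.6226, -0.0866, 0.0592]
ee_rot: [-3.141, 0.433, -3.141]
wrist_force: [0.4, 0.6, -1.4]
width: 0.0455
finger_force: 30.0
```

servo_tool([
  [0.009,0,0.018,0,0,0,30],
  [0.009,0,0.018,0,0,0,30],
  [0.009,0,0.018,0,0,0,30],
])

```text
time: 46.23
tool_pos: [0.6233, -0.0866, 0.059]
ee_rot: [-3.14, 0.436, -3.141]
wrist_force: [-2.1, 0.5, 5.3]
width: 0.0454
finger_force: 30.0
```

Contact. Release, back off, and check red.

servo_tool([
  [0,0,0,0,0,0,48],
  [0,0,0,0,0,0,52],
  [0,0,0,0,0,0,62],
  [0,0,0,0,0,0,66],
  [0,0,0,0,0,0,66],
  [0,0,0,0,0,0,66],
  [0,0,0,0,0,0,66],
  [0,0,0,0,0,0,66],
])

```text
time: 46.9
tool_pos: [0.622, -0.0865, 0.0567]
ee_rot: [-3.141, 0.432, -3.141]
wrist_force: [-0.5, 0.2, -0.4]
width: 0.0659
finger_force: 0.0
```

servo_tool([
  [0,0,-0.2,0,0,0,66],
  [0,0,-0.5,0,0,0,66],
  [0,0,-0.9,0,0,0,66],
  [0,0,-0.9,0,0,0,66],
  [0,0,-0.9,0,0,0,66],
  [0,0,-0.9,0,0,0,66],
])

```text
time: 47.4
tool_pos: [0.5842, -0.0865, 0.1383]
ee_rot: [-3.141, 0.432, -3.141]
wrist_force: [0.0, 0.9, -0.6]
width: 0.066
finger_force: 0.0
```

```bash
cat >> h.py <<'E'
def standing(thing,L,y):
    pose=cur();robot.snapshot('wrist');print([np.round(d['extent']).tolist() for d in robot.find_in(thing,'wrist')])
    for fx,l in((-.034,24),(-.030,20)):
        B=tileR(0,l);f=RC+[fx,y,.0185]
        P=w2px('wrist',[f+B@(np.array(q)-[-L/2,0,.007]) for q in [(-L/2,.023,.014),(-L/2,-.023,.014),(L/2,-.023,.014),(L/2,.023,.014),(L/2+.04,0,.007)]])
        print('expect',[P[:,0].min().round(),P[:,0].max().round(),P[:,1].min().round(),P[:,1].max().round()])
E
python3 - <<'E'
from h import *
print(cur()[0]);standing('tile_red',.11,0)
b=robot.snapshot('top'); print(robot.find_in('tile_white','top'),w2px('top',[.5045,-.162,.014]))
Rt=tileR(-80.5); T=Rt@TT; p=np.array([.5045,-.162,0])+Rt@[-.015,0,.020]-T[:,2]*.10
plan([([.53,-.17,.24],Rtool(140,0),94,0),(p,T,94,0)])
E
```

```text
[ 0.5841888  -0.08645139  0.13832879]
[[317.0, 268.0, 58.0, 173.0]]
expect [np.float64(289.0), np.float64(346.0), np.float64(182.0), np.float64(357.0)]
expect [np.float64(288.0), np.float64(347.0), np.float64(185.0), np.float64(359.0)]
[{'extent': [420.7, 111.2, 50.4, 16.3], 'conf': 0.75}, {'extent': [337.8, 178.5, 29.5, 18.2], 'conf': 0.62}] [[329.67098697 180.6542591 ]]
[0.028, -0.419, -0.584, 0.048, 0.131, 0.219] g 94 rows 5
[-0.008, -0.465, -0.548, 0.048, 0.131, 0.219] g 94 rows 5
[-0.089, -0.232, 0.747, -0.088, 0.239, 0.213] g 94 rows 6
[-0.431, -0.239, 0.613, -0.089, 0.24, 0.213] g 94 rows 6
```

Red stands as expected (289–346, 182–355). On to white.

servo_tool([
  [0.028,-0.419,-0.584,0.048,0.131,0.219,94],
  [0.028,-0.419,-0.584,0.048,0.131,0.219,94],
  [0.028,-0.419,-0.584,0.048,0.131,0.219,94],
  [0.028,-0.419,-0.584,0.048,0.131,0.219,94],
  [0.028,-0.419,-0.584,0.048,0.131,0.219,94],
])

```text
time: 48.02
tool_pos: [0.5584, -0.1286, 0.1898]
ee_rot: [3.102, 0.217, 2.784]
wrist_force: [0.5, 0.5, 0.2]
width: 0.0931
finger_force: 0.0
```

servo_tool([
  [-0.008,-0.465,-0.548,0.048,0.131,0.219,94],
  [-0.008,-0.465,-0.548,0.048,0.131,0.219,94],
  [-0.008,-0.465,-0.548,0.048,0.131,0.219,94],
  [-0.008,-0.465,-0.548,0.048,0.131,0.219,94],
  [-0.008,-0.465,-0.548,0.048,0.131,0.219,94],
  [-0.008,-0.465,-0.548,0.048,0.131,0.219,94],
])

```text
time: 48.52
tool_pos: [0.5301, -0.1699, 0.2405]
ee_rot: [3.141, 0.001, 2.445]
wrist_force: [-0.5, 0.7, -0.1]
width: 0.0942
finger_force: 0.0
```

```bash
python3 - <<'E'
from h import *
pose=cur(); w=snap('wrist','w9');print(pose[0],robot.find_in('tile_white','wrist'))
locate(w,pose,(.505,-.18),.125,half=.12,bg=.75)
E
```

```text
[ 0.53011208 -0.16992685  0.24045215] [{'extent': [261.8, 366.4, 82.9, 34.2], 'conf': 0.85}, {'extent': [308.1, 165.7, 91.5, 100.6], 'conf': 0.63}]
centre 0.5044 -0.1608 size 46 126 psi -81.0
```

```bash
python3 - <<'E'
from h import *
Rt=tileR(-81); T=Rt@TT; p=np.array([.5044,-.1608,0])+Rt@[-.018,0,.020]
s=plan([(p-T[:,2]*.08,T,94,0)]); s=plan([(p,T,94,8)],s); s=plan([(s[0]+[0,0,.1],T,30,0)],s)
E
```

```text
[-0.018, -0.175, 0.822, -0.089, 0.239, 0.216] g 94 rows 6
[-0.383, -0.215, 0.718, -0.089, 0.24, 0.216] g 94 rows 6
[0.0, 0.0, 0.8, -0.0, -0.0, 0.0] g 94 rows 8
[0.707, -0.0, -0.707, -0.0, -0.0, 0.0] g 30 rows 4
```

servo_tool([
  [-0.018,-0.175,0.822,-0.089,0.239,0.216,94],
  [-0.018,-0.175,0.822,-0.089,0.239,0.216,94],
  [-0.018,-0.175,0.822,-0.089,0.239,0.216,94],
  [-0.018,-0.175,0.822,-0.089,0.239,0.216,94],
  [-0.018,-0.175,0.822,-0.089,0.239,0.216,94],
  [-0.018,-0.175,0.822,-0.089,0.239,0.216,94],
])

```text
time: 49.12
tool_pos: [0.5203, -0.1857, 0.1586]
ee_rot: [3.063, -0.39, 2.114]
wrist_force: [-0.3, -0.4, 0.4]
width: 0.0938
finger_force: 0.0
```

servo_tool([
  [-0.383,-0.215,0.718,-0.089,0.24,0.216,94],
  [-0.383,-0.215,0.718,-0.089,0.24,0.216,94],
  [-0.383,-0.215,0.718,-0.089,0.24,0.216,94],
  [-0.383,-0.215,0.718,-0.089,0.24,0.216,94],
  [-0.383,-0.215,0.718,-0.089,0.24,0.216,94],
  [-0.383,-0.215,0.718,-0.089,0.24,0.216,94],
  [-0.383,-0.215,0.718,-0.089,0.24,0.216,94],
  [-0.383,-0.215,0.718,-0.089,0.24,0.216,94],
])

```text
time: 49.78
tool_pos: [0.5122, -0.1989, 0.0798]
ee_rot: [3.135, -0.78, 1.735]
wrist_force: [0.4, -0.0, -0.1]
width: 0.094
finger_force: 0.0
```

```bash
python3 - <<'E'
from h import *
pose=cur(); w=snap('wrist','w10');print(robot.get_obs()['time'],[(d['extent'],d['conf']) for d in robot.find_in('tile_white','wrist')])
locate(w,pose,(.505,-.16),.125,half=.10,bg=.75)
Rt=tileR(-81); T=Rt@TT; p=np.array([.5044,-.1608,0])+Rt@[-.018,0,.020]; plan([(p,T,94,8)])
E
```

```text
49.8333 [([315.8, 273.0, 61.5, 198.7], 0.77)]
centre 0.5141 -0.1693 size 71 143 psi -86.6
centre 0.4195 -0.2325 size 29 55 psi -90.0
[-0.016, -0.018, 0.823, 0.001, 0.003, 0.003] g 94 rows 8
```

servo_tool([
  [-0.016,-0.018,0.35,0.001,0.003,0.003,94],
  [-0.016,-0.018,0.6,0.001,0.003,0.003,94],
  [-0.016,-0.018,0.75,0.001,0.003,0.003,94],
  [-0.016,-0.018,0.815,0.001,0.003,0.003,94],
  [-0.016,-0.018,0.815,0.001,0.003,0.003,94],
])

```text
time: 50.3
tool_pos: [0.5004, -0.1425, 0.0191]
ee_rot: [-3.137, -0.79, 1.724]
wrist_force: [-0.9, 0.4, 1.0]
width: 0.0942
finger_force: 0.0
```

servo_tool([
  [0,0,0,0,0,0,30],
  [0,0,0,0,0,0,30],
  [0,0,0,0,0,0,30],
  [0,0,0,0,0,0,30],
  [0,0,0,0,0,0,30],
  [0,0,0,0,0,0,30],
  [0,0,0,0,0,0,30],
  [0,0,0,0,0,0,30],
])

```text
time: 50.97
tool_pos: [0.5009, -0.1441, 0.0189]
ee_rot: [-3.137, -0.789, 1.721]
wrist_force: [0.9, -0.5, -0.5]
width: 0.0459
finger_force: 30.0
```

servo_tool([
  [0.15,0,-0.15,0,0,0,30],
  [0.4,0,-0.4,0,0,0,30],
  [0.707,0,-0.707,0,0,0,30],
  [0.707,0,-0.707,0,0,0,30],
  [0.707,0,-0.707,0,0,0,30],
  [0.707,0,-0.707,0,0,0,30],
  [0.707,0,-0.707,0,0,0,30],
])

```text
time: 51.55
tool_pos: [0.5001, -0.1438, 0.1168]
ee_rot: [-3.132, -0.792, 1.718]
wrist_force: [-0.7, -0.4, -3.0]
width: 0.0457
finger_force: 29.9
```

```bash
python3 - <<'E'
from h import *
o=robot.get_obs(); print(o['wrist_force'],cur()[0],o['width']); g=[-.018,0,.020]
footrow(.125,.020,(-.014,-.018,-.022)); print([(d['extent'],d['conf']) for d in robot.find_in('tile_white','wrist')])
plan([([.47,-.12,.24],Rtool(120,15),30,0)]); 
toScale(g,.0985,(np.array([.47,-.12,.24]),Rtool(120,15)))
E
```

```text
[-0.67411974 -0.42563503 -3.02477497] [ 0.50013611 -0.14383737  0.1167982 ] 0.045718649967679215
edge rows [(193, [238, 168, 111]), (194, [255, 255, 252]), (199, [189, 173, 150]), (200, [223, 212, 187]), (201, [254, 249, 230]), (216, [175, 160, 139])]
[(-0.014, np.float64(190.4)), (-0.018, np.float64(195.2)), (-0.022, np.float64(200.2))]
[([316.6, 284.7, 87.2, 182.0], 0.69)]
[0.537, -0.135, -0.332, 0.058, -0.167, -0.104] g 30 rows 4
[0.451, -0.09, -0.452, 0.058, -0.168, -0.104] g 30 rows 4
[0.617, 0.033, -0.145, 0.022, -0.081, -0.166] g 30 rows 4
[0.564, 0.183, -0.225, 0.022, -0.082, -0.165] g 30 rows 4
[0.49, 0.698, 0.25, -0.051, -0.161, -0.19] g 30 rows 5
[0.322, 0.803, 0.206, -0.051, -0.162, -0.19] g 30 rows 5
[0.094, 0.699, 0.523, -0.078, -0.082, -0.102] g 30 rows 4
[0.058, 0.642, 0.596, -0.078, -0.082, -0.101] g 30 rows 4
```

servo_tool([
  [0.537,-0.135,-0.332,0.058,-0.167,-0.104,30],
  [0.537,-0.135,-0.332,0.058,-0.167,-0.104,30],
  [0.537,-0.135,-0.332,0.058,-0.167,-0.104,30],
  [0.537,-0.135,-0.332,0.058,-0.167,-0.104,30],
])

```text
time: 51.98
tool_pos: [0.487, -0.1309, 0.183]
ee_rot: [3.109, -0.52, 1.93]
wrist_force: [0.2, 0.3, -2.0]
width: 0.0458
finger_force: 30.0
```

servo_tool([
  [0.451,-0.09,-0.452,0.058,-0.168,-0.104,30],
  [0.451,-0.09,-0.452,0.058,-0.168,-0.104,30],
  [0.451,-0.09,-0.452,0.058,-0.168,-0.104,30],
  [0.451,-0.09,-0.452,0.058,-0.168,-0.104,30],
])

```text
time: 52.32
tool_pos: [0.4705, -0.1186, 0.2431]
ee_rot: [3.137, -0.256, 2.098]
wrist_force: [0.1, -0.3, -2.2]
width: 0.0457
finger_force: 30.0
```

servo_tool([
  [0.617,0.033,-0.145,0.022,-0.081,-0.166,30],
  [0.617,0.033,-0.145,0.022,-0.081,-0.166,30],
  [0.617,0.033,-0.145,0.022,-0.081,-0.166,30],
  [0.617,0.033,-0.145,0.022,-0.081,-0.166,30],
])

```text
time: 52.65
tool_pos: [0.4441, -0.0692, 0.2698]
ee_rot: [3.124, -0.132, 2.359]
wrist_force: [0.1, 0.8, -2.9]
width: 0.0454
finger_force: 30.0
```

servo_tool([
  [0.564,0.183,-0.225,0.022,-0.082,-0.165,30],
  [0.564,0.183,-0.225,0.022,-0.082,-0.165,30],
  [0.564,0.183,-0.225,0.022,-0.082,-0.165,30],
  [0.564,0.183,-0.225,0.022,-0.082,-0.165,30],
])

```text
time: 52.98
tool_pos: [0.4195, -0.0197, 0.2998]
ee_rot: [-3.141, 0.001, 2.616]
wrist_force: [0.7, -0.3, -2.1]
width: 0.0452
finger_force: 30.0
```

servo_tool([
  [0.49,0.698,0.25,-0.051,-0.161,-0.19,30],
  [0.49,0.698,0.25,-0.051,-0.161,-0.19,30],
  [0.49,0.698,0.25,-0.051,-0.161,-0.19,30],
  [0.49,0.698,0.25,-0.051,-0.161,-0.19,30],
  [0.49,0.698,0.25,-0.051,-0.161,-0.19,30],
])

```text
time: 53.4
tool_pos: [0.4116, 0.064, 0.2734]
ee_rot: [3.103, 0.26, 2.909]
wrist_force: [0.5, -0.0, -1.8]
width: 0.0455
finger_force: 30.0
```

servo_tool([
  [0.322,0.803,0.206,-0.051,-0.162,-0.19,30],
  [0.322,0.803,0.206,-0.051,-0.162,-0.19,30],
  [0.322,0.803,0.206,-0.051,-0.162,-0.19,30],
  [0.322,0.803,0.206,-0.051,-0.162,-0.19,30],
  [0.322,0.803,0.206,-0.051,-0.162,-0.19,30],
])

```text
time: 53.82
tool_pos: [0.4052, 0.1483, 0.2493]
ee_rot: [-3.138, 0.523, -3.057]
wrist_force: [-0.0, -0.0, -2.3]
width: 0.0453
finger_force: 30.0
```

servo_tool([
  [0.094,0.699,0.523,-0.078,-0.082,-0.102,30],
  [0.094,0.699,0.523,-0.078,-0.082,-0.102,30],
  [0.094,0.699,0.523,-0.078,-0.082,-0.102,30],
  [0.094,0.699,0.523,-0.078,-0.082,-0.102,30],
])

```text
time: 54.15
tool_pos: [0.4174, 0.2186, 0.1968]
ee_rot: [3.131, 0.648, -2.866]
wrist_force: [0.6, 0.5, -1.3]
width: 0.0454
finger_force: 30.0
```

servo_tool([
  [0.058,0.642,0.596,-0.078,-0.082,-0.101,30],
  [0.058,0.642,0.596,-0.078,-0.082,-0.101,30],
  [0.058,0.642,0.596,-0.078,-0.082,-0.101,30],
  [0.058,0.642,0.596,-0.078,-0.082,-0.101,30],
  [0.058,0.642,0.596,-0.078,-0.082,-0.101,30],
  [0.058,0.642,0.596,-0.078,-0.082,-0.101,30],
  [0.058,0.642,0.596,-0.078,-0.082,-0.101,30],
])

```text
time: 54.73
tool_pos: [0.4319, 0.2917, 0.1548]
ee_rot: [-3.136, 0.793, -2.652]
wrist_force: [0.7, -0.1, -3.6]
width: 0.0457
finger_force: 30.0
```

```bash
python3 - <<'E'
from h import *
footrow(.125,.019,(-.014,-.018,-.022));hang([-.0175,0,.019],.0985,.024)
E
```

```text
edge rows [(194, [181, 167, 146]), (200, [157, 144, 124]), (212, [184, 171, 152]), (215, [204, 189, 167]), (216, [209, 202, 191]), (217, [161, 147, 125])]
[(-0.014, np.float64(189.6)), (-0.018, np.float64(194.5)), (-0.022, np.float64(199.5))]
[0.43137533 0.29168205 0.15407099] [-0.87871589  0.06223485 -2.63526943]
[-0.039, 0.019, 0.09, -0.003, 0.004, 0.001] g 30 rows 4
[-0.268, -0.0, 0.269, 0.0, 0.0, -0.0] g 30 rows 9
[0.371, -0.0, 0.371, 0.0, 0.0, -0.0] g 30 rows 12
```

servo_tool([
  [-0.039,0.019,0.09,-0.003,0.004,0.001,30],
  [-0.039,0.019,0.09,-0.003,0.004,0.001,30],
  [-0.039,0.019,0.09,-0.003,0.004,0.001,30],
  [-0.039,0.019,0.09,-0.003,0.004,0.001,30],
])

```text
time: 55.12
tool_pos: [0.4369, 0.2976, 0.1477]
ee_rot: [3.141, 0.782, -2.652]
wrist_force: [0.1, 0.5, -2.5]
width: 0.0455
finger_force: 30.0
```

servo_tool([
  [-0.04,0,0.04,0,0,0,30],
  [-0.08,0,0.08,0,0,0,30],
  [-0.12,0,0.12,0,0,0,30],
  [-0.16,0,0.16,0,0,0,30],
  [-0.2,0,0.2,0,0,0,30],
  [-0.24,0,0.24,0,0,0,30],
  [-0.268,0,0.268,0,0,0,30],
  [-0.268,0,0.268,0,0,0,30],
  [-0.268,0,0.268,0,0,0,30],
])

```text
time: 55.87
tool_pos: [0.4703, 0.3156, 0.1464]
ee_rot: [3.141, 0.78, -2.652]
wrist_force: [-0.4, -1.1, -2.4]
width: 0.0453
finger_force: 30.0
```

servo_tool([
  [0.03,0,0.03,0,0,0,30],
  [0.06,0,0.06,0,0,0,30],
  [0.09,0,0.09,0,0,0,30],
  [0.12,0,0.12,0,0,0,30],
  [0.15,0,0.15,0,0,0,30],
  [0.18,0,0.18,0,0,0,30],
  [0.18,0,0.18,0,0,0,30],
  [0.18,0,0.18,0,0,0,30],
])

```text
time: 56.53
tool_pos: [0.4702, 0.3155, 0.1212]
ee_rot: [3.141, 0.781, -2.652]
wrist_force: [0.8, -0.7, -1.6]
width: 0.0453
finger_force: 29.9
```

servo_tool([
  [0.03,0,0.03,0,0,0,30],
  [0.06,0,0.06,0,0,0,30],
  [0.09,0,0.09,0,0,0,30],
  [0.12,0,0.12,0,0,0,30],
  [0.15,0,0.15,0,0,0,30],
  [0.18,0,0.18,0,0,0,30],
  [0.18,0,0.18,0,0,0,30],
  [0.18,0,0.18,0,0,0,30],
])

```text
time: 57.2
tool_pos: [0.4703, 0.3155, 0.096]
ee_rot: [3.141, 0.781, -2.652]
wrist_force: [0.5, -1.8, 0.2]
width: 0.0455
finger_force: 29.9
```

```bash
python3 - <<'E'
from h import *
over('o8',[-.0175,0,.019],.0985); print(robot.get_obs()['wrist_force'])
footrow(.125,.019,(-.014,-.018,-.022))
E
```

```text
eye-seat in scale frame [-0.0032  0.0009 -0.0261]
[ 0.81782419 -2.08151052  0.36486766]
edge rows [(155, [100, 77, 64]), (156, [93, 91, 93]), (194, [183, 168, 148]), (200, [158, 145, 124]), (212, [185, 172, 152]), (215, [204, 190, 167])]
[(-0.014, np.float64(189.6)), (-0.018, np.float64(194.5)), (-0.022, np.float64(199.5))]
```

The spring carries white too (−2.4 → +0.3 N). Releasing.

servo_tool([
  [0,0,0,0,0,0,50],
  [0,0,0,0,0,0,56],
  [0,0,0,0,0,0,70],
  [0,0,0,0,0,0,88],
  [0,0,0,0,0,0,88],
  [0,0,0,0,0,0,88],
  [0,0,0,0,0,0,88],
  [0,0,0,0,0,0,88],
  [0,0,0,0,0,0,88],
  [0,0,0,0,0,0,88],
  [0,0,0,0,0,0,88],
  [0,0,0,0,0,0,88],
])

```text
time: 58.35
tool_pos: [0.4701, 0.3155, 0.096]
ee_rot: [3.141, 0.781, -2.652]
wrist_force: [0.6, 0.6, -0.9]
width: 0.0882
finger_force: 0.0
```

servo_tool([
  [0,0,0,0,0,0,88],
  [0,0,0,0,0,0,88],
  [0,0,0,0,0,0,88],
  [0,0,0,0,0,0,88],
  [0,0,0,0,0,0,88],
  [0,0,0,0,0,0,88],
  [0,0,0,0,0,0,88],
  [0,0,0,0,0,0,88],
  [0,0,0,0,0,0,88],
  [0,0,0,0,0,0,88],
  [0,0,0,0,0,0,88],
  [0,0,0,0,0,0,88],
])

```text
time: 59.35
tool_pos: [0.4701, 0.3155, 0.096]
ee_rot: [3.141, 0.781, -2.652]
wrist_force: [-0.7, -0.5, -0.3]
width: 0.0882
finger_force: 0.0
```

servo_tool([
  [0,0,0,0,0,0,88],
  [0,0,0,0,0,0,88],
  [0,0,0,0,0,0,88],
  [0,0,0,0,0,0,88],
  [0,0,0,0,0,0,88],
  [0,0,0,0,0,0,88],
  [0,0,0,0,0,0,88],
  [0,0,0,0,0,0,88],
  [0,0,0,0,0,0,88],
  [0,0,0,0,0,0,88],
  [0,0,0,0,0,0,88],
  [0,0,0,0,0,0,88],
])

```text
time: 60.35
tool_pos: [0.4701, 0.3155, 0.096]
ee_rot: [3.141, 0.781, -2.652]
wrist_force: [-0.3, -0.9, 0.4]
width: 0.0878
finger_force: 0.0
```

servo_tool([
  [0,0,0,0,0,0,88],
  [0,0,0,0,0,0,88],
  [0,0,0,0,0,0,88],
  [0,0,0,0,0,0,88],
  [0,0,0,0,0,0,88],
  [0,0,0,0,0,0,88],
  [0,0,0,0,0,0,88],
  [0,0,0,0,0,0,88],
  [0,0,0,0,0,0,88],
  [0,0,0,0,0,0,88],
  [0,0,0,0,0,0,88],
  [0,0,0,0,0,0,88],
])

```text
time: 61.35
tool_pos: [0.4701, 0.3155, 0.096]
ee_rot: [3.141, 0.781, -2.652]
wrist_force: [-1.1, -0.6, 0.4]
width: 0.0878
finger_force: 0.0
```

```bash
python3 - <<'E'
from h import *
footrow(.125,.019,(-.014,-.018,-.022,-.026)); print([(d['extent'],d['conf']) for d in robot.find_in('tile_white','wrist')])
for x in(-.004,0,.004):
  print(x,[(e,w2px('wrist',O+[0,0,.238-e/1000]+U0*x+S@(np.array([-.0625,0,.014])-[.0985,0,.007]))[0,1].round(1)) for e in(16,20,24,28)])
E
```

```text
edge rows [(156, [98, 76, 63]), (157, [91, 89, 91]), (184, [145, 137, 138]), (197, [183, 169, 149]), (201, [197, 183, 161]), (202, [174, 163, 146])]
[(-0.014, np.float64(189.6)), (-0.018, np.float64(194.5)), (-0.022, np.float64(199.5)), (-0.026, np.float64(204.6))]
[([318.1, 288.4, 90.9, 186.0], 0.88)]
-0.004 [(16, np.float64(206.5)), (20, np.float64(201.4)), (24, np.float64(196.4)), (28, np.float64(191.5))]
0 [(16, np.float64(209.4)), (20, np.float64(204.3)), (24, np.float64(199.4)), (28, np.float64(194.5))]
0.004 [(16, np.float64(212.1)), (20, np.float64(207.1)), (24, np.float64(202.2)), (28, np.float64(197.4))]
```

White hangs still with the spring down about 25 mm. Regrasp, lift, back out.

servo_tool([
  [0,0,0,0,0,0,80],
  [0,0,0,0,0,0,70],
  [0,0,0,0,0,0,60],
  [0,0,0,0,0,0,54],
  [0,0,0,0,0,0,50],
  [0,0,0,0,0,0,46],
  [0,0,0,0,0,0,40],
  [0,0,0,0,0,0,30],
  [0,0,0,0,0,0,30],
  [0,0,0,0,0,0,30],
])

```text
time: 62.28
tool_pos: [0.4701, 0.3155, 0.096]
ee_rot: [3.141, 0.781, -2.652]
wrist_force: [-0.6, 0.3, 0.5]
width: 0.0457
finger_force: 30.0
```

servo_tool([
  [-0.03,0,-0.03,0,0,0,30],
  [-0.07,0,-0.07,0,0,0,30],
  [-0.11,0,-0.11,0,0,0,30],
  [-0.16,0,-0.16,0,0,0,30],
  [-0.21,0,-0.21,0,0,0,30],
  [-0.26,0,-0.26,0,0,0,30],
  [-0.31,0,-0.31,0,0,0,30],
  [-0.35,0,-0.35,0,0,0,30],
  [-0.37,0,-0.37,0,0,0,30],
  [-0.37,0,-0.37,0,0,0,30],
  [-0.37,0,-0.37,0,0,0,30],
])

```text
time: 63.2
tool_pos: [0.4701, 0.3155, 0.1482]
ee_rot: [3.141, 0.781, -2.652]
wrist_force: [-2.0, -0.8, -2.4]
width: 0.0452
finger_force: 30.0
```

```bash
python3 - <<'E'
from h import *
print(robot.get_obs()['wrist_force']); footrow(.125,.019,(-.018,-.022)); over('o9',[-.020,0,.019],.0985)
E
```

```text
[-2.04814008 -0.77719685 -2.4070661 ]
edge rows [(189, [128, 122, 120]), (197, [147, 138, 127]), (198, [174, 162, 143]), (202, [198, 187, 166]), (203, [151, 140, 124]), (215, [168, 155, 137])]
[(-0.018, np.float64(194.5)), (-0.022, np.float64(199.5))]
eye-seat in scale frame [-0.0032  0.001   0.0284]
```

servo_tool([
  [0.02,0,-0.02,0,0,0,30],
  [0.04,0,-0.05,0,0,0,30],
  [0.07,0,-0.08,0,0,0,30],
  [0.1,0,-0.11,0,0,0,30],
  [0.12,0,-0.13,0,0,0,30],
])

```text
time: 63.77
tool_pos: [0.4541, 0.307, 0.149]
ee_rot: [3.141, 0.781, -2.652]
wrist_force: [0.1, 0.7, -2.4]
width: 0.0458
finger_force: 30.0
```

servo_tool([
  [0.03,0,-0.03,0,0,0,30],
  [0.06,0,-0.06,0,0,0,30],
  [0.1,0,-0.1,0,0,0,30],
  [0.14,0,-0.14,0,0,0,30],
  [0.19,0,-0.19,0,0,0,30],
  [0.24,0,-0.24,0,0,0,30],
  [0.3,0,-0.3,0,0,0,30],
  [0.36,0,-0.36,0,0,0,30],
  [0.36,0,-0.36,0,0,0,30],
])

```text
time: 64.52
tool_pos: [0.4085, 0.2827, 0.1489]
ee_rot: [3.141, 0.781, -2.652]
wrist_force: [1.4, 0.5, -3.1]
width: 0.0453
finger_force: 30.0
```

```bash
python3 - <<'E'
from h import *
print(robot.get_obs()['wrist_force'],cur()[0]); footrow(.125,.019,(-.018,-.022))
g=[-.0205,0,.019]; T=tcpB(-.13,g,.125)[1]
s=plan([([.40,.18,.26],Rtool(195,-35),30,0),([.46,-.10,.26],Rtool(185,-30),30,0)])
p=tcpB(-.13,g,.125,.08)[0]; plan([(p+[-.04,0,.06],T,30,0),(p,T,30,0)],s)
E
```

```text
[ 1.43611028  0.47298639 -3.14694397] [0.40849895 0.28272471 0.14894949]
edge rows [(153, [203, 127, 70]), (158, [118, 71, 41]), (159, [101, 82, 73]), (160, [101, 98, 100]), (202, [205, 196, 179]), (203, [162, 148, 128])]
[(-0.018, np.float64(194.5)), (-0.022, np.float64(199.5))]
[-0.189, -0.433, -0.592, 0.047, 0.054, 0.056] g 30 rows 3
[-0.178, -0.459, -0.575, 0.047, 0.054, 0.056] g 30 rows 3
[0.039, -0.953, -0.027, 0.02, 0.019, 0.031] g 30 rows 4
[-0.007, -0.955, 0.003, 0.02, 0.018, 0.031] g 30 rows 4
[-0.055, -0.952, 0.032, 0.019, 0.019, 0.031] g 30 rows 4
[-0.351, -0.633, 0.537, 0.013, 0.028, 0.025] g 30 rows 4
[-0.398, -0.607, 0.532, 0.013, 0.027, 0.025] g 30 rows 4
[-0.109, -0.0, 0.713, 0.0, 0.0, -0.0] g 30 rows 3
```

servo_tool([
  [-0.189,-0.433,-0.592,0.047,0.054,0.056,30],
  [-0.189,-0.433,-0.592,0.047,0.054,0.056,30],
  [-0.189,-0.433,-0.592,0.047,0.054,0.056,30],
])

```text
time: 64.82
tool_pos: [0.4085, 0.2313, 0.2135]
ee_rot: [3.136, 0.71, -2.772]
wrist_force: [1.6, 1.5, -0.1]
width: 0.0457
finger_force: 30.0
```

servo_tool([
  [-0.178,-0.459,-0.575,0.047,0.054,0.056,30],
  [-0.178,-0.459,-0.575,0.047,0.054,0.056,30],
  [-0.178,-0.459,-0.575,0.047,0.054,0.056,30],
])

```text
time: 65.07
tool_pos: [0.4034, 0.179, 0.2668]
ee_rot: [-3.14, 0.622, -2.883]
wrist_force: [0.7, 0.7, -0.8]
width: 0.0459
finger_force: 30.0
```

servo_tool([
  [0.039,-0.953,-0.027,0.02,0.019,0.031,30],
  [0.039,-0.953,-0.027,0.02,0.019,0.031,30],
  [0.039,-0.953,-0.027,0.02,0.019,0.031,30],
  [0.039,-0.953,-0.027,0.02,0.019,0.031,30],
])

```text
time: 65.4
tool_pos: [0.4216, 0.0838, 0.2588]
ee_rot: [3.141, 0.58, -2.946]
wrist_force: [0.7, -0.1, -2.6]
width: 0.0457
finger_force: 30.0
```

servo_tool([
  [-0.007,-0.955,0.003,0.02,0.018,0.031,30],
  [-0.007,-0.955,0.003,0.02,0.018,0.031,30],
  [-0.007,-0.955,0.003,0.02,0.018,0.031,30],
  [-0.007,-0.955,0.003,0.02,0.018,0.031,30],
])

```text
time: 65.73
tool_pos: [0.4413, -0.0089, 0.2587]
ee_rot: [3.14, 0.551, -3.003]
wrist_force: [-0.3, 0.1, -2.6]
width: 0.0457
finger_force: 30.0
```

servo_tool([
  [-0.055,-0.952,0.032,0.019,0.019,0.031,30],
  [-0.055,-0.952,0.032,0.019,0.019,0.031,30],
  [-0.055,-0.952,0.032,0.019,0.019,0.031,30],
  [-0.055,-0.952,0.032,0.019,0.019,0.031,30],
])

```text
time: 66.07
tool_pos: [0.4614, -0.1006, 0.2587]
ee_rot: [3.14, 0.521, -3.057]
wrist_force: [0.2, 0.3, -3.0]
width: 0.0454
finger_force: 30.0
```

servo_tool([
  [-0.351,-0.633,0.537,0.013,0.028,0.025,30],
  [-0.351,-0.633,0.537,0.013,0.028,0.025,30],
  [-0.351,-0.633,0.537,0.013,0.028,0.025,30],
  [-0.351,-0.633,0.537,0.013,0.028,0.025,30],
])

```text
time: 66.4
tool_pos: [0.5238, -0.1554, 0.2275]
ee_rot: [3.135, 0.473, -3.098]
wrist_force: [0.3, -0.8, -1.8]
width: 0.0456
finger_force: 30.0
```

servo_tool([
  [-0.398,-0.607,0.532,0.013,0.027,0.025,30],
  [-0.398,-0.607,0.532,0.013,0.027,0.025,30],
  [-0.398,-0.607,0.532,0.013,0.027,0.025,30],
  [-0.398,-0.607,0.532,0.013,0.027,0.025,30],
])

```text
time: 66.73
tool_pos: [0.5859, -0.2137, 0.1996]
ee_rot: [3.138, 0.432, 3.141]
wrist_force: [-0.7, -0.1, -3.0]
width: 0.0454
finger_force: 30.0
```

servo_tool([
  [-0.109,0,0.713,0,0,0,30],
  [-0.109,0,0.713,0,0,0,30],
  [-0.109,0,0.713,0,0,0,30],
  [-0.109,0,0.713,0,0,0,30],
  [-0.109,0,0.713,0,0,0,30],
])

```text
time: 67.15
tool_pos: [0.6257, -0.2145, 0.1448]
ee_rot: [-3.14, 0.439, -3.14]
wrist_force: [-0.0, -0.2, -1.9]
width: 0.0459
finger_force: 30.0
```

```bash
python3 - <<'E'
from h import *
g=[-.0205,0,.019]; print(cur()[0],robot.get_obs()['wrist_force']); footrow(.125,.019,(-.018,-.022)); s=None
for up in(.010,.002):
    p,T=tcpB(-.13,g,.125,up); s=plan([(p,T,30,8)],s)
E
```

```text
[ 0.62571344 -0.21449557  0.14480702] [-0.03511632 -0.17486298 -1.88772458]
edge rows [(196, [78, 73, 68]), (197, [233, 216, 191]), (201, [255, 254, 245]), (204, [243, 233, 208]), (211, [197, 181, 155]), (215, [229, 218, 194])]
[(-0.018, np.float64(194.5)), (-0.022, np.float64(199.5))]
[0.323, -0.007, 0.662, -0.001, 0.003, 0.001] g 30 rows 8
[0.034, 0.0, 0.073, -0.0, -0.0, -0.0] g 30 rows 8
```

servo_tool([
  [0.06,0,0.12,0,0,0,30],
  [0.12,0,0.25,0,0,0,30],
  [0.18,0,0.38,0,0,0,30],
  [0.25,-0.007,0.52,0,0.003,0,30],
  [0.29,-0.007,0.61,0,0.003,0,30],
  [0.323,-0.007,0.662,0,0.003,0,30],
  [0.323,-0.007,0.662,0,0.003,0,30],
  [0.323,-0.007,0.662,0,0.003,0,30],
])

```text
time: 67.87
tool_pos: [0.6246, -0.2167, 0.0697]
ee_rot: [-3.141, 0.433, 3.141]
wrist_force: [0.9, 0.5, -2.1]
width: 0.0455
finger_force: 30.0
```

servo_tool([
  [0.009,0,0.018,0,0,0,30],
  [0.018,0,0.036,0,0,0,30],
  [0.018,0,0.036,0,0,0,30],
  [0.018,0,0.036,0,0,0,30],
])

```text
time: 68.2
tool_pos: [0.6243, -0.2164, 0.0646]
ee_rot: [-3.142, 0.432, 3.141]
wrist_force: [0.4, -0.6, -1.3]
width: 0.0454
finger_force: 30.0
```

servo_tool([
  [0.009,0,0.018,0,0,0,30],
  [0.009,0,0.018,0,0,0,30],
  [0.009,0,0.018,0,0,0,30],
])

```text
time: 68.45
tool_pos: [0.6247, -0.2167, 0.0632]
ee_rot: [-3.141, 0.433, 3.141]
wrist_force: [-0.1, -0.4, 0.1]
width: 0.0457
finger_force: 30.0
```

servo_tool([
  [0.007,0,0.014,0,0,0,30],
  [0.007,0,0.014,0,0,0,30],
  [0.007,0,0.014,0,0,0,30],
])

```text
time: 68.7
tool_pos: [0.6251, -0.2167, 0.063]
ee_rot: [-3.141, 0.435, 3.141]
wrist_force: [-3.3, 1.9, 5.8]
width: 0.0458
finger_force: 30.0
```

Contact. Release, back off and check.

servo_tool([
  [0,0,0,0,0,0,48],
  [0,0,0,0,0,0,52],
  [0,0,0,0,0,0,62],
  [0,0,0,0,0,0,66],
  [0,0,0,0,0,0,66],
  [0,0,0,0,0,0,66],
  [0,0,0,0,0,0,66],
  [0,0,0,0,0,0,66],
])

```text
time: 69.37
tool_pos: [0.624, -0.2164, 0.0606]
ee_rot: [3.141, 0.431, 3.141]
wrist_force: [1.0, 1.2, -0.3]
width: 0.0662
finger_force: 0.0
```

servo_tool([
  [0,0,-0.2,0,0,0,66],
  [0,0,-0.5,0,0,0,66],
  [0,0,-0.9,0,0,0,66],
  [0,0,-0.9,0,0,0,66],
  [0,0,-0.9,0,0,0,66],
  [0,0,-0.9,0,0,0,66],
])

```text
time: 69.87
tool_pos: [0.5863, -0.2164, 0.1426]
ee_rot: [-3.141, 0.432, 3.141]
wrist_force: [-0.3, 0.6, -0.9]
width: 0.0662
finger_force: 0.0
```

servo_tool([
  [0.3,0,-0.9,0,0,0,66],
  [0.3,0,-0.9,0,0,0,66],
  [0.3,0,-0.9,0,0,0,66],
  [0.3,0,-0.9,0,0,0,66],
  [0.3,0,-0.9,0,0,0,66],
  [0.3,0,-0.9,0,0,0,66],
  [0.3,0,-0.9,0,0,0,66],
  [0.3,0,-0.9,0,0,0,66],
  [0.3,0,-0.9,0,0,0,66],
])

```text
time: 70.62
tool_pos: [0.5216, -0.2159, 0.2101]
ee_rot: [3.14, 0.429, 3.141]
wrist_force: [-0.2, 0.2, 0.3]
width: 0.0658
finger_force: 0.0
```

```bash
python3 - <<'E'
from h import *
standing('tile_white',.125,-.13)
w=robot.snapshot('wrist');a=robot.snapshot('scene')
o=np.zeros((600,800,3),np.uint8); o[:400,:640]=w; o[400:,:560]=cv2.resize(a[235:310,240:450],(560,200),interpolation=3); o[400:,560:]=cv2.resize(a[120:220,430:550],(240,200),interpolation=3)
cv2.imwrite('pics/end.png',o[:,:,::-1])
E
```

```text
[[167.0, 234.0, 114.0, 32.0], [319.0, 247.0, 43.0, 118.0]]
expect [np.float64(297.0), np.float64(338.0), np.float64(187.0), np.float64(325.0)]
expect [np.float64(297.0), np.float64(339.0), np.float64(190.0), np.float64(326.0)]
```

View pics/end.png

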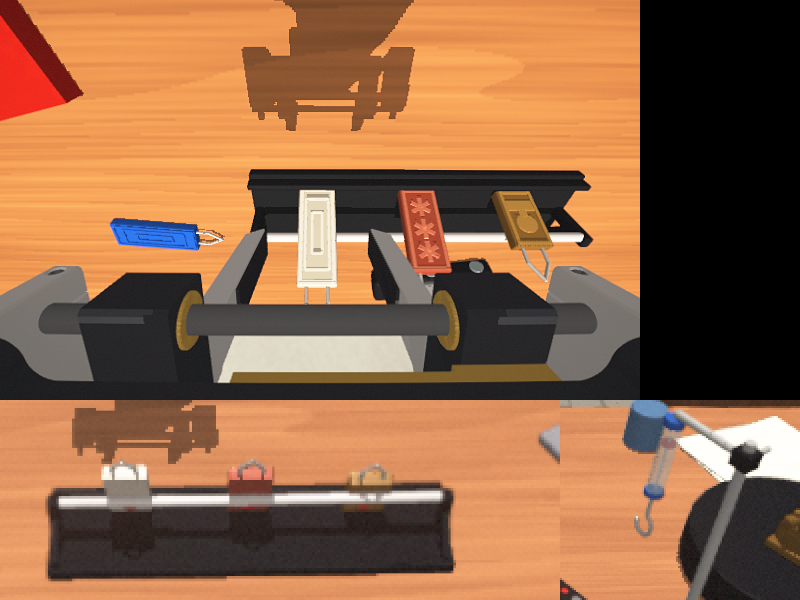

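The picture shows all three tiles on the rest behind the lip at (317,240), (423,230) and (522,220), reliefs out and leaning on the rail. The hook at (645,525) is empty and back up. Handing in.

```bash
python3 -c "
from bench import robot
print(robot.close_job())"
```

```text
the job is handed in; nothing more can be done
None
```

I weighed bronze, red and white in rising order (there was no green tile) and stood all three on the rest with reliefs out; the hook is empty and the job is handed in, with no verdict returned.

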